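Tip up the brass riser and put it away in the free cell

TASK

Stand the brass riser tube up by lifting its head end while its hexagon foot stays on the counter, until it is upright on its foot. Then carry it upright to the cabinet and lower it gently, foot down, into the free cell with the red pad, without knocking the divider walls or the low roof, and let go of it there. Leave the nipple, the spark tester, the gauge and the mirror where they are.

Things in the scene. Friction and masses are not known exactly. Their poses are not given: they have to be found in the camera images.
- riser_center (a point): centre of the riser, a loose brass tube 150 mm long, 44 mm in diameter, 0.28 to 0.52 kg, with a dark steel hexagon foot. It starts lying level on the counter, centre line 22 mm up. Its x axis runs along the tube from foot to head: up when it stands. Grip it across its 44 mm anywhere along the brass. Stood on its foot, it rights itself if it leans less than 12 degrees.
- riser_foot (a point): centre of the foot's end face, 75 mm from riser_center along -x; same axes. The foot is the last 24 mm of the riser: 44 mm across flats, 51 mm across corners; a flat of it lies on the counter at the start. When the riser stands, this point is at the height of what it stands on.
- pad_top (a point): middle of the upper face of a fixed red rubber pad, 56 mm in diameter, that fills the floor of the one free cell; the riser must end standing on it.
- cabinet: fixed plywood cabinet, 308 mm wide along its y; origin on the counter under the middle cell; x points from its open front (robot side) inwards. Three square cells at x = 0, y = -68, 0, +68 mm, each 62 mm inside, walls 6 mm; cell floor 12 mm and wall tops 52 mm above the counter. Side panels at y = +-142 to +-154 mm for x = 15 to 140 mm, up to the roof; half-open glass back at x = 128 mm.
- roof_edge (a point): middle of the lower front edge of the cabinet's roof board: 12 mm further in than the cell centres, 245 mm above the counter; same axes as the cabinet. The board is 15 mm thick and reaches 128 mm inwards from here, over the whole width. A gripper pointing straight down cannot work over a cell; one tilted about 30 to 45 degrees, fingers pointing forward into the cabinet, can.
- nipple_center (a point): bystander: brass inlet nipple with hexagon base, 65 mm tall, 39 mm wide at most, standing loose in another cell; point half-way up.
- spark_tester_center (a point): bystander: white ceramic spark tester, 42 mm in diameter and 64 mm tall, standing loose in the remaining cell; point half-way up.
- gauge_center (a point): bystander: round black gauge lying face up on the counter, 70 mm in diameter, 28 mm high, with a brass stem reaching 58 mm from its centre along its -y; point in the middle of the disc.
- mirror_center (a point): bystander: steel leak-test mirror lying flat on the counter, 8 mm thick, 187 mm long along its x, round 84 mm frame centred 55 mm along +x; point at the middle of its length, roughly, 4 mm up.
Not all that is in view belongs to the job. Several things look just like the part that bears riser_center: the one meant starts nearest to the robot's base.

How it is judged (in metres and radians):
On the way:
1. the riser is upright (within 7 degrees) with its foot on the counter (angle between riser_foot's own x axis and vertical below 0.122 rad and height (world z) of riser_foot below 0.009 m), for 0.3 s.
At the end, for the whole second after the job is handed in: The riser stands upright (within 5 degrees), at rest and released, on the red pad in the free cell: the middle of its foot within 15 mm of the pad's middle and at most 5 mm above it. The nipple, spark tester, gauge and mirror are each within 20 mm of where they began (horizontal distance between riser_foot and pad_top below 0.015 m and z of riser_foot in the frame of pad_top below 0.005 m and angle between riser_foot's own x axis and vertical below 0.09 rad and linear speed of riser below 0.02 m/s and contact force between the fingers and riser below 0.1 N and distance of each of nipple_center, spark_tester_center, gauge_center, mirror_center from where it was at the start of the episode below 0.02 m); the robot touches nothing.
It fails at once if the foot is lifted clear of the counter (its middle above 45 mm) while the riser leans more than 26 degrees (height (world z) of riser_foot above 0.045 m and angle between riser_foot's own x axis and vertical above 0.45 rad).
It fails at once if the riser knocks against the cabinet's walls or roof with more than 20 N (contact force between riser and cabinet above 20 N).
It fails at once if the riser is dropped at the cell (faster than 0.55 m/s over the pad) (horizontal distance between riser_foot and pad_top below 0.04 m and linear speed of riser above 0.55 m/s).
It fails at once if a bystander is pushed or knocked more than 20 mm away (distance of any of nipple_center, spark_tester_center, gauge_center, mirror_center from where it was at the start of the episode above 0.02 m).
It also fails if it takes over 54 s, if anything falls off the work surface, if the arm or the gripper's body presses on something with over 40 N, if the wrist force passes 120 N, or if a joint passes its speed limit or range.

ROBOT

A 6-joint arm with a two-finger parallel gripper is mounted at the origin on the work surface. World frame = base frame: x ahead of the robot, y to its left, z up, the work surface at z = 0. Lengths are in mm, angles in rad, forces in N, time in s.
With the tool pointing down it reaches from about 350 to 875 mm from the base axis. Payload 4.2 kg.
Tool frame: the origin (TCP) lies at the very end of the fingers, on their centre line; the grasp point (between the pads) lies arm.grip_depth behind it (arm.grip_depth is the distance from the TCP to the grasp point, in mm); x points along the fingers, y is the direction in which the jaws open and shut, and the axes are right-handed (so a half turn about x gives the same grasp; the last joint's range is limited). The gripper opens to 85 mm and grips with 20 to 120 N. Pads are 22 mm wide; open, the fingers measure 114 mm over their backs; the gripper's body (76 mm by 85 mm) begins 54 mm behind the grasp point. The pads swing forward as they close: fully open they stand 13 mm farther back than shut.
Start: joints at [1.603, 0.385, 0.008, 0, -1.194, -0.259], TCP at [140.507, 608.98, 231.312] pointing down, gripper open.
Joint ranges: [-3.14, 3.14], [-1.21, 2.06], [-1.07, 1.41], [-3.16, 2.05], [-2.99, -0.16], [-3.1, 3.1]. Speed limits (rad/s): [2.79, 2.79, 3.14, 3.14, 3.14, 3.14].

INTERFACE

Orientations are given as a unit quaternion [x, y, z, w].
In Python, from bench import arm, get_image, models gives the robot as it stands.
- The arm moves only by the tool arm_command, never from a script. Its argument "rows" is a list of rows, each an object of numbers: "dx", "dy", "dz": the shift along the tool's x, y, z in m; "wx", "wy", "wz": the turn, a rotation vector about the tool's x, y, z in degrees; "gripper": the closure, from -1 (fully open) to 1 (shut). A call has exactly 8 rows; each row is the pose to reach, as a shift and turn from the pose measured when the call began, along the tool's axes at that moment; what a row does not reach only later rows make up. A row lasts 1/10 s, in which the tool goes at most 50 mm and 8.59 degrees, less where a joint would pass 70% of its speed; a pose out of reach is approached as far as the arm can. A call with a gripper value outside its range is refused whole. The fingers move at their own pace and stop on an object; the grip force is fixed at half the most. Time passes only in rows, so rows that repeat a pose let the fingers close, or fill a call up. It gives the time, the measured TCP pose, the force and the opening at its end, in the units of the state.
- arm.read_state(): the state, without advancing time (a new reading comes with each control period).
- get_image(name): name is "scene" or "top" or "wrist"; returns a dict with "img" (420x560x3 uint8, red, green, blue), "K" (3x3 intrinsics, pixels), "k1" (the pictures are not rectified: a ray, as slopes to the right and down, at radius r is drawn at 1 + k1 r^2 times it, then the intrinsics apply), "rvec" (rotation vector, rad) and "tvec" (3), from world to camera coordinates, as OpenCV has them; the wrist camera has in their place "T_tool_cam" (4x4, takes a point from camera to tool coordinates, whose origin is the TCP and whose axes are the tool frame's). Camera axes: x right, y down, z forward; pixel columns grow to the right and rows downward; lengths in mm; the calibration is good to about 2 mm. A picture is of the moment at which its call begins: read the wrist's pose just before it. There is no depth.
- arm.job_done(): hands the job in, once; it reports no verdict.
Trained networks look in the newest picture that a camera, given by its name, has taken for a name from the list of things; names that differ only in an ending like _2 or _b are one class to them, and where a whole thing is asked for, a point or a joint stands for the part that bears it (a point fixed in the world has none). Each returns a list of dicts, best first, with "conf" (0 to 1); they miss things now and then, are a little off and sometimes report something else, mostly with a low value. They report only what shows in the picture. A call takes as long as a camera call. They do not tell look-alikes from the thing itself.
- models.cut_out(camera, query): "mask" (420x560 bool, what is visible of it) and "extent" ([left, top, right, bottom] in pixels, round what is visible of it).
The state is a dict: "clock": time; "joints": joint angles; "joint_vel": joint speeds; "joint_efforts": joint torques, N m; "position": TCP position; "ee_rot": TCP orientation; "contact_force": force on the tool from outside, world axes, zero at the start; "wrist_torque": the same for the moment, N m; "gripper_width": finger opening in mm.
Only numpy, scipy, OpenCV 4.12 (cv2) and the standard library are available. Lean on these libraries where they do the work, as an engineer would, in place of code of your own. Each camera call takes 0.05 s, during which the arm holds its last target.

## Working session

There is one attempt and no reset: what is moved stays moved. The work goes in short steps, Python scripts to look and compute and a tool call to move; the robot and the scene stay as the last step left them, time stands still between calls to the robot, and variables do not carry over. Pictures are saved under pics/ and viewed, and the job is handed in when it is done.

Besides the shell and the picture viewer there is one more tool, called after "Emit:" by a JSON object that holds its "op" and its "data", one argument or row to a line. arm_command: Moves the arm, as the interface text tells. Its arguments: {"type":"object","properties":{"rows":{"type":"array"}},"required":["rows"]}

```bash
mkdir -p pics; ls
python3 - <<'E'
from bench import arm,get_image,models
import cv2,numpy as np
s=arm.read_state(); print({k:np.round(v,3).tolist() for k,v in s.items()}); print(arm.grip_depth)
for n in ["scene","top","wrist"]:
    d=get_image(n); cv2.imwrite(f"pics/{n}0.png",d["img"][:,:,::-1])
    print(n,{k:np.round(v,4).tolist() for k,v in d.items() if k!="img"})
E
```

```text
pics
{'clock': 0.0, 'joints': [1.603, 0.386, 0.007, -0.0, -1.194, -0.259], 'joint_vel': [-0.002, 0.0, 0.001, -0.0, 0.002, 0.001], 'joint_efforts': [-0.0, -39.229, 18.84, 4.186, -0.005, -0.0], 'position': [140.379, 608.434, 230.206], 'ee_rot': [-0.703, 0.081, 0.703, 0.079], 'contact_force': [-0.994, 0.025, -0.271], 'wrist_torque': [0.003, 0.05, 0.003], 'gripper_width': 85.704}
18.700000000000003
scene {'K': [[439.1898, 0.0, 282.9662], [0.0, 439.1898, 211.5713], [0.0, 0.0, 1.0]], 'k1': -0.0378, 'rvec': [0.5933, -2.7821, 0.9265], 'tvec': [464.8034, 332.6942, 1107.7613]}
top {'K': [[464.6328, 0.0, 280.8577], [0.0, 464.6328, 212.8628], [0.0, 0.0, 1.0]], 'k1': -0.0646, 'rvec': [2.1383, -2.1251, 0.1702], 'tvec': [-88.2129, 530.7696, 1285.3973]}
wrist {'K': [[358.8242, 0.0, 281.2388], [0.0, 358.8242, 213.2829], [0.0, 0.0, 1.0]], 'k1': -0.0963, 'T_tool_cam': [[-0.0013, -0.2669, 0.9637, -142.6685], [1.0, 0.0011, 0.0016, -0.0485], [-0.0015, 0.9637, 0.2669, -66.6011], [0.0, 0.0, 0.0, 1.0]]}
```

View pics/scene0.png

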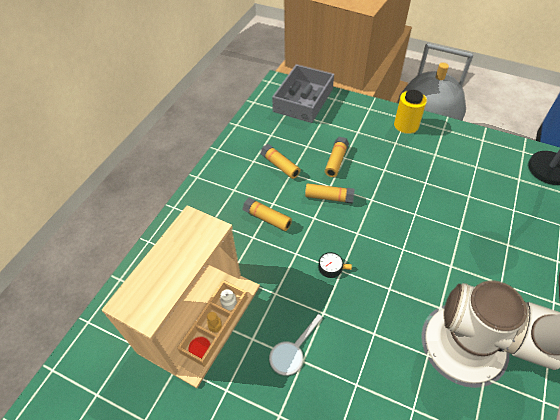

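View pics/top0.png

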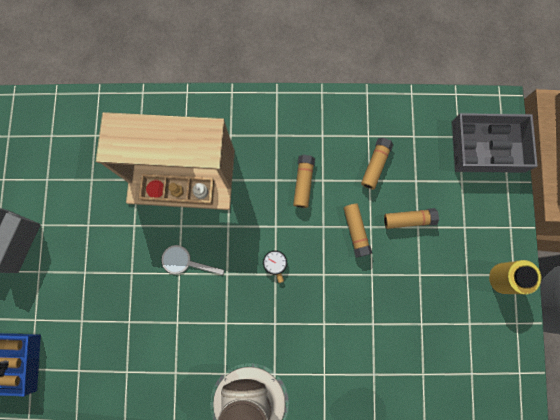

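View pics/wrist0.png

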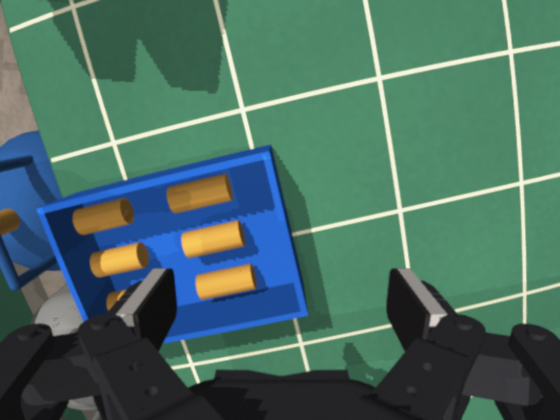

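The top view has x up and y left. It shows four tubes at about (304,181), (377,163), (357,229) and (411,219). The cabinet's red pad is at (155,188), in the left cell (+y). The mirror is at (190,262) and the gauge at (275,263). Next I'll measure them.

```bash
cat > h.py <<'E'
import numpy as np,cv2
from scipy.spatial.transform import Rotation as R
from bench import arm,get_image,models
def cam(d,st=None):
    if "rvec" in d:
        Rm=R.from_rotvec(np.ravel(d["rvec"])).as_matrix(); t=np.ravel(d["tvec"])
    else:
        T=np.eye(4);T[:3,:3]=R.from_quat(st["ee_rot"]).as_matrix();T[:3,3]=st["position"]
        T=np.linalg.inv(T@np.array(d["T_tool_cam"])); Rm=T[:3,:3];t=T[:3,3]
    return np.array(d["K"]),d["k1"],Rm,t
def proj(c,P):
    K,k1,Rm,t=c; p=np.atleast_2d(P)@Rm.T+t; s=p[:,:2]/p[:,2:]; r2=(s**2).sum(1,keepdims=True)
    s=s*(1+k1*r2); return s*[K[0,0],K[1,1]]+K[:2,2]
def ray(c,uv):
    K,k1,Rm,t=c; q=(np.atleast_2d(uv)-K[:2,2])/[K[0,0],K[1,1]]; s=q.copy()
    for _ in range(20): s=q/(1+k1*(s**2).sum(1,keepdims=True))
    d=np.c_[s,np.ones(len(s))]@Rm; return -Rm.T@t,d
def onz(c,uv,z):
    o,d=ray(c,uv); return o+d*((z-o[2])/d[:,2])[:,None]
E
python3 - <<'E'
from h import *
for n in ["top","scene"]:
    d=get_image(n); c=cam(d)
    for q,z in [("riser_center",22),("riser_foot",22),("pad_top",14),("cabinet",52),("roof_edge",245),("nipple_center",45),("spark_tester_center",45),("gauge_center",14),("mirror_center",4)]:
        for m in models.cut_out(n,q)[:6]:
            k=m["mask"].astype(np.uint8); M=cv2.moments(k,True)
            if M["m00"]<3: continue
            u=[M["m10"]/M["m00"],M["m01"]/M["m00"]]
            print(n,q,round(m["conf"],2),np.round(u),np.round(m["extent"]),np.round(onz(c,u,z)[0]), int(M["m00"]))
E
```

```text
top riser_center 0.97 [377. 163.] [359. 140. 392. 188.] [ 688. -368.   22.] 774
top riser_center 0.84 [411. 218.] [385. 208. 442. 229.] [ 521. -464.   22.] 759
top riser_center 0.59 [357. 229.] [341. 201. 373. 256.] [ 488. -305.   22.] 803
top riser_center 0.56 [303. 180.] [292. 154. 315. 209.] [ 634. -150.   22.] 757
top riser_foot 0.96 [357. 231.] [344. 202. 373. 257.] [ 484. -305.   22.] 778
top riser_foot 0.81 [303. 180.] [293. 157. 318. 209.] [ 632. -150.   22.] 791
top riser_foot 0.78 [377. 162.] [362. 137. 393. 190.] [ 688. -368.   22.] 778
top riser_foot 0.65 [411. 218.] [383. 210. 436. 227.] [ 522. -465.   22.] 823
top pad_top 0.76 [155. 190.] [148. 180. 166. 200.] [604. 289.  14.] 256
top pad_top 0.24 [176. 189.] [168. 182. 184. 200.] [607. 226.  14.] 172
top cabinet 0.34 [275. 264.] [261. 250. 288. 282.] [385. -69.  52.] 492
top roof_edge 0.66 [275. 264.] [262. 249. 288. 281.] [375. -74. 245.] 465
top roof_edge 0.63 [168. 157.] [ 94. 114. 236. 209.] [637. 194. 245.] 10527
top nipple_center 0.72 [176. 189.] [167. 182. 184. 197.] [599. 220.  45.] 139
top spark_tester_center 
[... 649 characters left out ...]
[267. 214.] [240. 200. 295. 232.] [ 632. -149.   22.] 659
scene riser_foot 0.92 [329. 192.] [302. 184. 353. 203.] [ 489. -305.   22.] 716
scene riser_foot 0.59 [280. 161.] [262. 145. 298. 177.] [ 689. -367.   22.] 512
scene roof_edge 0.91 [183. 295.] [102. 209. 260. 387.] [621. 263. 245.] 15495
scene nipple_center 0.63 [214. 322.] [209. 313. 220. 333.] [599. 227.  45.] 240
scene spark_tester_center 0.71 [228. 299.] [220. 290. 237. 309.] [596. 157.  45.] 272
scene gauge_center 0.71 [331. 265.] [321. 253. 351. 278.] [392. -67.  14.] 571
scene gauge_center 0.43 [199. 346.] [189. 336. 211. 354.] [612. 287.  14.] 305
scene mirror_center 0.93 [290. 352.] [270. 317. 321. 375.] [397. 205.   4.] 1140
```

Run:
```python
from h import *
a=get_image("top")["img"][:,:,::-1]; b=get_image("scene")["img"][:,:,::-1]
def z(im,x0,y0,x1,y1,s,n): cv2.imwrite(n,cv2.resize(im[y0:y1,x0:x1],None,fx=s,fy=s,interpolation=cv2.INTER_CUBIC))
z(a,95,105,240,215,5,"pics/ztop.png"); z(b,100,200,270,390,3,"pics/zsc.png")
z(a,330,190,385,265,7,"pics/ztr.png");
```

```text
(no output)
```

View pics/ztop.png

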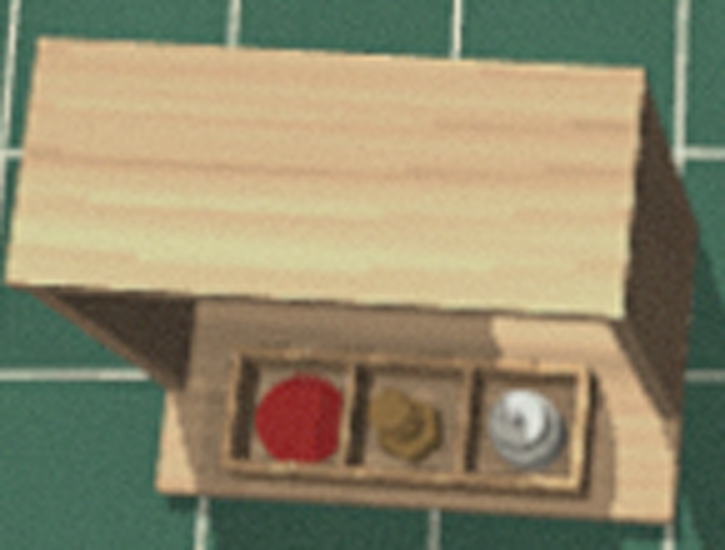

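View pics/zsc.png

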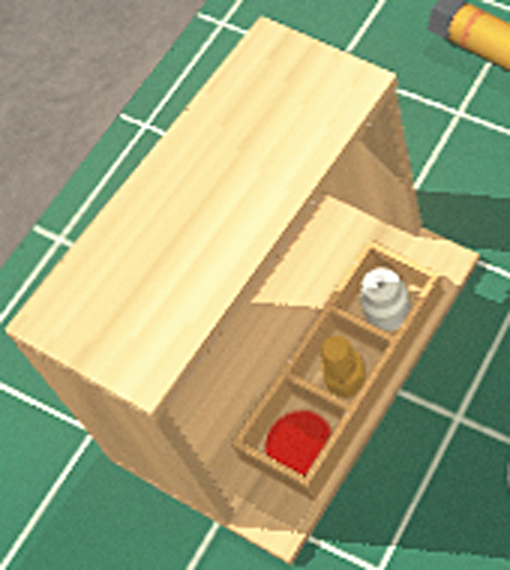

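View pics/ztr.png

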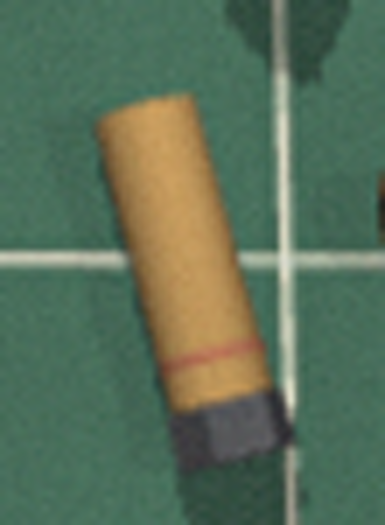

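```bash
cat > fit.py <<'E'
from h import *
from scipy.optimize import least_squares
ct=cam(get_image("top")); cs=cam(get_image("scene"))
W=np.array([[37,105,52],[37,-105,52],[-37,-105,52],[-37,105,52],[12,154,260],[12,-154,260],[140,154,260],[140,-154,260]],float)
t=np.array([[143,175],[213.4,178.4],[211.8,203.4],[140.2,199],[96.6,162],[219.4,168.6],[102.6,113],[223.8,118.6]])
s=np.array([[178.7,347.7],[224,281],[246.7,295],[203.3,365],[151.7,337.7],[232,225],[102.3,310],[187.3,205.7]])
def w(p):
    c,sn=np.cos(p[2]),np.sin(p[2]); return np.c_[p[0]+c*W[:,0]-sn*W[:,1],p[1]+sn*W[:,0]+c*W[:,1],W[:,2]]
f=lambda p:np.r_[proj(ct,w(p))-t,proj(cs,w(p))-s].ravel()
r=least_squares(f,[605,220,0],loss="soft_l1",x_scale=[10,10,.1]); p=r.x
print("cab",p[:2],np.degrees(p[2]),"\n",np.round(f(p).reshape(-1,2),1).tolist())
c,sn=np.cos(p[2]),np.sin(p[2]); print("pad",p[0]-sn*68,p[1]+c*68)
# riser: fit cylinder silhouettes to both masks
def sil(c,q):
    a=np.linspace(0,2*np.pi,24,endpoint=False); ax=np.array([np.cos(q[2]),np.sin(q[2]),0]); n=np.array([-ax[1],ax[0],0])
    P=[]
    for e in(-75,75):
        P.append(np.array([q[0],q[1],22])+e*ax+22*(np.cos(a)[:,None]*n+np.sin(a)[:,None]*[0,0,1]))
    h=cv2.convexHull((proj(c,np.vstack(P))*8).astype(np.float32))
    m=np.zeros((420*8//1,560*8),np.uint8)
    m=np.zeros((420,560),np.uint8); cv2.fillConvexPoly(m,np.round(h*2).astype(np.int32),1,shift=4); return m
for n,cc in(("top",ct),("scene",cs)):
    get_image(n)
    for m in models.cut_out(n,"riser_center"):
        M=cv2.moments(m["mask"].astype(np.uint8),True); u=[M["m10"]/M["m00"],M["m01"]/M["m00"]]
        g=onz(cc,u,22)[0]
        if np.hypot(*(g[:2]-[488,-305]))>30: continue
        def cost(q): 
            k=sil(cc,q)>0; return -(k&m["mask"]).sum()/(k|m["mask"]).sum()
        from scipy.optimize import minimize
        best=min((minimize(cost,[g[0],g[1],a],method="Nelder-Mead",options=dict(initial_simplex=np.array([[g[0],g[1],a],[g[0]+8,g[1],a],[g[0],g[1]+8,a],[g[0],g[1],a+.15]]))) for a in(0.1,.3,.5)),key=lambda b:b.fun)
        print(n,best.x,np.degrees(best.x[2]),best.fun)
# by hand: ztr /7+(330,190)
uv=np.array([[146,100],[232,438]])/7+[330,190]
print(onz(ct,uv,[22]))
E
python3 fit.py
```

```text
cab [599.98476755 218.85310046] -3.0657555343796785 
 [[-1.7, -1.1], [-0.5, -0.5], [-1.1, -0.4], [-1.8, -0.2], [-1.1, -0.1], [-0.2, -0.1], [-0.4, -0.2], [-0.3, 0.1], [-0.4, 0.2], [0.1, -1.6], [1.3, -4.2], [0.4, -3.1], [0.4, 0.3], [1.2, -0.7], [0.3, 0.2], [0.8, -0.9]]
pad 603.6215434991998 286.75577979269036
top [ 4.86536780e+02 -3.04109582e+02  2.63812170e-01] 15.11532394968666 -0.9382151029748284
scene [ 4.91057411e+02 -3.04496206e+02  2.42786104e-01] 13.910619064316284 -0.9496598639455782
[[ 561.5159421  -288.95389095   22.        ]
 [ 420.69415504 -321.83615197   22.        ]]
```

```bash
cat >> h.py <<'E'
def ori(th,ph,s=1):
    "th: tilt of fingers from straight down towards azimuth ph (deg)"
    th,ph=np.radians([th,ph]); x=np.array([np.sin(th)*np.cos(ph),np.sin(th)*np.sin(ph),-np.cos(th)]); y=s*np.array([-np.sin(ph),np.cos(ph),0])
    return R.from_matrix(np.c_[x,y,np.cross(x,y)])
def rel(pos,rot,st=None):
    st=st or arm.read_state(); R0=R.from_quat(st["ee_rot"]); 
    d=R0.inv().apply(np.array(pos)-st["position"])/1000; w=(R0.inv()*rot).as_rotvec(degrees=True)
    return np.round(d,4).tolist(),np.round(w,2).tolist()
def show(st=None):
    st=st or arm.read_state(); Rm=R.from_quat(st["ee_rot"]).as_matrix()
    print("t",round(st["clock"],2),"pos",np.round(st["position"],1),"x",np.round(Rm[:,0],3),"y",np.round(Rm[:,1],3),"q",np.round(st["joints"],3),"F",np.round(st["contact_force"],1),"w",round(float(st["gripper_width"]),1))
E
python3 - <<'E'
from h import *
show()
for s in(1,-1):
  print(s,rel([250,430,350],ori(0,60,s)), rel([480,100,350],ori(0,12,s)))
E
```

```text
t 1.55 pos [140.5 609.  231.3] x [ 0.  0. -1.] y [-0.225 -0.974 -0.   ] q [ 1.603  0.385  0.008  0.    -1.194 -0.259] F [0.1 0.1 0.3] w 85.4
1 ([-0.1187, 0.1498, -0.1469], [107.01, 0.0, 0.0]) ([-0.1187, 0.4196, -0.4452], [155.01, 0.0, 0.0])
-1 ([-0.1187, 0.1498, -0.1469], [-72.99, -0.0, 0.0]) ([-0.1187, 0.4196, -0.4452], [-24.99, -0.0, 0.0])
```

Emit:
{"op": "arm_command", "data": {
  "rows": [
    {"dx":-0.04,"dy":0.0,"dz":0.0,"wx":5,"wy":0,"wz":0,"gripper":-1},
    {"dx":-0.08,"dy":0.015,"dz":-0.015,"wx":12,"wy":0,"wz":0,"gripper":-1},
    {"dx":-0.11,"dy":0.04,"dz":-0.04,"wx":18,"wy":0,"wz":0,"gripper":-1},
    {"dx":-0.12,"dy":0.07,"dz":-0.07,"wx":25,"wy":0,"wz":0,"gripper":-1},
    {"dx":-0.12,"dy":0.1,"dz":-0.1,"wx":32,"wy":0,"wz":0,"gripper":-1},
    {"dx":-0.12,"dy":0.13,"dz":-0.13,"wx":38,"wy":0,"wz":0,"gripper":-1},
    {"dx":-0.12,"dy":0.15,"dz":-0.15,"wx":45,"wy":0,"wz":0,"gripper":-1},
    {"dx":-0.12,"dy":0.15,"dz":-0.15,"wx":50,"wy":0,"wz":0,"gripper":-1}
  ]
}}

```text
clock: 2.35
position: [254.3, 426.3, 352.5]
ee_rot: [-0.601, 0.371, 0.602, 0.372]
contact_force: [0.1, 1.0, 0.3]
gripper_width: 85.4
```

Run:
```python
from h import *
show()
print(rel([480,100,350],ori(0,12,1)),rel([545,-285,330],ori(0,14.5,1)))
```

```text
t 2.35 pos [254.3 426.3 352.5] x [ 0.001  0.001 -1.   ] y [-0.894 -0.448 -0.001] q [ 1.361  0.096 -0.078  0.    -1.396 -0.897] F [0.1 1.  0.3] w 85.4
([0.0021, -0.0558, -0.3928], [104.59, 0.11, -0.01]) ([0.0216, 0.0584, -0.7662], [102.09, 0.11, -0.0])
```

Emit:
{"op": "arm_command", "data": {
  "rows": [
    {"dx":0,"dy":-0.005,"dz":-0.045,"wx":8,"wy":0,"wz":0,"gripper":-1},
    {"dx":0,"dy":-0.015,"dz":-0.09,"wx":16,"wy":0,"wz":0,"gripper":-1},
    {"dx":0,"dy":-0.025,"dz":-0.135,"wx":24,"wy":0,"wz":0,"gripper":-1},
    {"dx":0,"dy":-0.035,"dz":-0.18,"wx":32,"wy":0,"wz":0,"gripper":-1},
    {"dx":0,"dy":-0.04,"dz":-0.225,"wx":40,"wy":0,"wz":0,"gripper":-1},
    {"dx":0,"dy":-0.045,"dz":-0.27,"wx":48,"wy":0,"wz":0,"gripper":-1},
    {"dx":0,"dy":-0.05,"dz":-0.315,"wx":56,"wy":0,"wz":0,"gripper":-1},
    {"dx":0,"dy":-0.055,"dz":-0.36,"wx":64,"wy":0,"wz":0,"gripper":-1}
  ]
}}

```text
clock: 3.15
position: [465.2, 127.2, 352.6]
ee_rot: [-0.311, 0.634, 0.312, 0.636]
contact_force: [1.9, 0.9, 0.8]
gripper_width: 85.4
```

Run:
```python
from h import *
show()
print(rel([545,-285,330],ori(0,14.5,1)))
```

```text
t 3.15 pos [465.2 127.2 352.6] x [ 0.001  0.002 -1.   ] y [-0.791  0.612  0.   ] q [ 6.040e-01  6.900e-02 -1.060e-01 -1.000e-03 -1.393e+00 -1.262e+00] F [1.9 0.9 0.8] w 85.4
([0.0218, -0.3154, -0.2772], [37.77, 0.14, -0.06])
```

Emit:
{"op": "arm_command", "data": {
  "rows": [
    {"dx":0,"dy":-0.035,"dz":-0.03,"wx":4,"wy":0,"wz":0,"gripper":-1},
    {"dx":0,"dy":-0.07,"dz":-0.062,"wx":9,"wy":0,"wz":0,"gripper":-1},
    {"dx":0,"dy":-0.107,"dz":-0.094,"wx":14,"wy":0,"wz":0,"gripper":-1},
    {"dx":0,"dy":-0.144,"dz":-0.126,"wx":19,"wy":0,"wz":0,"gripper":-1},
    {"dx":0,"dy":-0.181,"dz":-0.158,"wx":24,"wy":0,"wz":0,"gripper":-1},
    {"dx":0,"dy":-0.218,"dz":-0.19,"wx":29,"wy":0,"wz":0,"gripper":-1},
    {"dx":0.01,"dy":-0.255,"dz":-0.223,"wx":34,"wy":0,"wz":0,"gripper":-1},
    {"dx":0.02,"dy":-0.29,"dz":-0.255,"wx":37.8,"wy":0,"wz":0,"gripper":-1}
  ]
}}

```text
clock: 3.95
position: [538.8, -254.1, 332.1]
ee_rot: [-0.087, 0.701, 0.088, 0.703]
contact_force: [1.5, 0.2, -0.2]
gripper_width: 85.5
```

Run:
```python
from h import *
s=arm.read_state();show(s)
d=get_image("wrist"); cv2.imwrite("pics/w1.png",d["img"][:,:,::-1]); c=cam(d,s)
for m in models.cut_out("wrist","riser_center"):
    M=cv2.moments(m["mask"].astype(np.uint8),True); u=[M["m10"]/M["m00"],M["m01"]/M["m00"]]
    print(m["conf"],np.round(u),m["extent"],onz(c,u,22))
```

```text
t 3.95 pos [ 538.8 -254.1  332.1] x [ 0.003  0.002 -1.   ] y [-0.247  0.969  0.001] q [-0.17   0.283  0.11  -0.002 -1.395 -1.151] F [ 1.5  0.2 -0.2] w 85.5
0.84 [337. 253.] [301.5, 199.7, 372.5, 311.0] [[ 630.37904933 -152.08609719   22.        ]]
0.76 [119. 115.] [55.4, 83.3, 188.0, 142.7] [[ 521.27348738 -467.76407802   22.        ]]
0.74 [180. 240.] [129.6, 201.2, 214.0, 284.7] [[ 665.14059246 -362.09358993   22.        ]]
0.58 [250. 114.] [229.0, 52.7, 270.4, 181.2] [[ 481.30019354 -307.78796481   22.        ]]
```

View pics/w1.png

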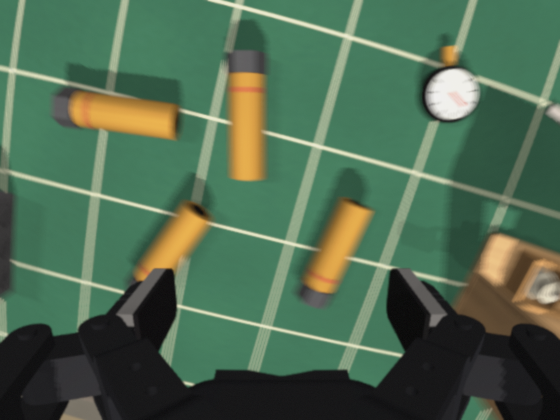

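```bash
cat > riserfit.py <<'E'
from h import *
from scipy.optimize import minimize
def sil(c,q):
    a=np.linspace(0,2*np.pi,24,endpoint=False); ax=np.array([np.cos(q[2]),np.sin(q[2]),0]); n=np.array([-ax[1],ax[0],0])
    P=np.vstack([np.array([q[0],q[1],22])+e*ax+22*(np.cos(a)[:,None]*n+np.sin(a)[:,None]*[0,0,1]) for e in(-75,75)])
    h=cv2.convexHull(proj(c,P).astype(np.float32)); m=np.zeros((420,560),np.uint8); cv2.fillConvexPoly(m,np.round(h*16).astype(np.int32),1,shift=4); return m>0
def fitr(c,mask,g,a):
    cost=lambda q:-(sil(c,q)&mask).sum()/(sil(c,q)|mask).sum()
    return minimize(cost,[*g,a],method="Nelder-Mead",options=dict(initial_simplex=np.array([[g[0],g[1],a],[g[0]+8,g[1],a],[g[0],g[1]+8,a],[g[0],g[1],a+.15]])))
if __name__=="__main__":
    s=arm.read_state();show(s); d=get_image("wrist"); c=cam(d,s)
    for m in models.cut_out("wrist","riser_center"):
        M=cv2.moments(m["mask"].astype(np.uint8),True); g=onz(c,[M["m10"]/M["m00"],M["m01"]/M["m00"]],22)[0]
        if np.hypot(g[0]-488,g[1]+305)<40:
            b=fitr(c,m["mask"],g[:2],.25); print(m["conf"],b.x,np.degrees(b.x[2]),b.fun)
            im=d["img"].copy(); cn,_=cv2.findContours(sil(c,b.x).astype(np.uint8),0,2); cv2.drawContours(im,cn,-1,(255,0,0),1)
            cn,_=cv2.findContours(m["mask"].astype(np.uint8),0,2); cv2.drawContours(im,cn,-1,(0,0,255),1); cv2.imwrite("pics/w2.png",cv2.resize(im[30:210,180:320],None,fx=3,fy=3)[:,:,::-1])
E
python3 riserfit.py
python3 - <<'E'
import numpy as np
from scipy.optimize import least_squares
D=np.array([[140.5,609,231.3,1.603,.385,.008],[254.3,426.3,352.5,1.361,.096,-.078],[465.2,127.2,352.6,.604,.069,-.106],[538.8,-254.1,332.1,-.17,.283,.11]])
for x,y,z,q1,q2,q3 in D: print(np.cos(q1)*x+np.sin(q1)*y, -np.sin(q1)*x+np.cos(q1)*y)
E
```

```text
t 4.05 pos [ 537.9 -256.3  328.5] x [-0.004  0.003 -1.   ] y [-0.243  0.97   0.004] q [-0.174  0.288  0.108 -0.002 -1.395 -1.151] F [-0.5  0.6 -1.3] w 85.2
0.86 [ 4.85813551e+02 -3.07084642e+02  2.47743723e-01] 14.194669732503646 -0.9635701275045537
604.1604034119999 -160.0357989608869
469.91336521929543 -159.94251838794173
455.1342502558741 -159.51079663779302
574.022307308795 -159.2816395944219
```

View pics/w2.png

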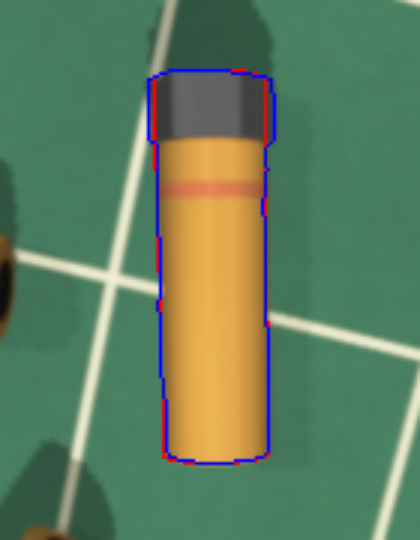

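Run:
```python
import numpy as np
from scipy.optimize import least_squares
D=np.array([[140.5,609,231.3,1.603,.385,.008],[254.3,426.3,352.5,1.361,.096,-.078],[465.2,127.2,352.6,.604,.069,-.106],[538.8,-254.1,332.1,-.17,.283,.11]])
def f(P):
    a1,h,L2,e,L3=P;o=[]
    for x,y,z,q1,q2,q3 in D:
        r=np.cos(q1)*x+np.sin(q1)*y;p=q2-q3
        o+=[a1+L2*np.sin(q2)+e*np.sin(p)+L3*np.cos(p)-r,h+L2*np.cos(q2)+e*np.cos(p)-L3*np.sin(p)-z]
    return o
for x0 in([0,0,400,0,400],[0,0,600,100,500]):
    r=least_squares(f,x0);print(r.x,np.round(r.fun,1), np.linalg.svd(r.jac)[1])
```

```text
[   2.07287872 -132.96320399  566.0263342    -5.67671865  421.18066676] [ 0.   0.   0.3 -0.6 -0.3  0.2  0.   0.4] [3.45794286 2.82569865 0.18538363 0.12422182 0.09091751]
[   2.07289796 -132.96319033  566.02634966   -5.67675167  421.18065136] [ 0.   0.   0.3 -0.6 -0.3  0.2  0.   0.4] [3.45794285 2.82569789 0.18538341 0.12422223 0.0909168 ]
```

Run:
```python
from h import *
show()
G=np.array([487+.969*38,-306+.247*38,22]); o=ori(-30,14.3,1); d=o.as_matrix()[:,0]
print(d,G+12*d, rel(G-110*d,o), rel(G+12*d,o))
```

```text
t 4.15 pos [ 538.2 -253.   330.9] x [-0.     0.002 -1.   ] y [-0.248  0.969  0.002] q [-0.169  0.284  0.107 -0.002 -1.395 -1.151] F [-0.8  0.6  1.1] w 85.1
[-0.48450787 -0.12349951 -0.8660254 ] [ 518.00790561 -298.09599408   11.60769515] ([0.2136, -0.0392, 0.0302], [0.08, 30.02, -0.12]) ([0.3192, -0.0394, -0.0309], [0.08, 30.02, -0.12])
```

Emit:
{"op": "arm_command", "data": {
  "rows": [
    {"dx":0.025,"dy":-0.006,"dz":0.004,"wx":0,"wy":5,"wz":0,"gripper":-1},
    {"dx":0.055,"dy":-0.012,"dz":0.009,"wx":0,"wy":10,"wz":0,"gripper":-1},
    {"dx":0.085,"dy":-0.018,"dz":0.013,"wx":0,"wy":15,"wz":0,"gripper":-1},
    {"dx":0.115,"dy":-0.024,"dz":0.017,"wx":0,"wy":20,"wz":0,"gripper":-1},
    {"dx":0.145,"dy":-0.03,"dz":0.021,"wx":0,"wy":25,"wz":0,"gripper":-1},
    {"dx":0.175,"dy":-0.036,"dz":0.026,"wx":0,"wy":30,"wz":0,"gripper":-1},
    {"dx":0.205,"dy":-0.039,"dz":0.03,"wx":0,"wy":30,"wz":0,"gripper":-1},
    {"dx":0.213,"dy":-0.039,"dz":0.03,"wx":0,"wy":30,"wz":0,"gripper":-1}
  ]
}}

```text
clock: 4.95
position: [576.3, -280.6, 114.0]
ee_rot: [-0.108, 0.861, 0.065, 0.493]
contact_force: [-0.4, 0.2, 0.3]
gripper_width: 85.3
```

Run:
```python
from h import *
s=arm.read_state(); s=arm.read_state();show(s); d=get_image("wrist");cv2.imwrite("pics/w3.png",d["img"][:,:,::-1]); c=cam(d,s)
s=arm.read_state(); show(s); q=s["joints"]
# orientation model test
C=R.from_matrix(np.array([[1,0,0],[0,1,0],[0,0,1.]]))
def ori_m(q): return R.from_euler("ZYXYX",[q[0],q[1]-q[2],q[3],-q[4],q[5]])
print((ori_m(q).inv()*R.from_quat(s["ee_rot"])).as_rotvec(degrees=True))
q0=[-.169,.284,.107,-.002,-1.395,-1.151]
print((ori_m(q0).inv()*ori(0,14.3)).as_rotvec(degrees=True))
# wrist centre from model, tool length
W=np.array([2.07+566*np.sin(q[1])-5.7*np.sin(q[1]-q[2])+421.2*np.cos(q[1]-q[2]),-159.8,-132.96+566*np.cos(q[1])-5.7*np.cos(q[1]-q[2])-421.2*np.sin(q[1]-q[2])])
W=R.from_euler("Z",q[0]).apply(W); x=R.from_quat(s["ee_rot"]).as_matrix()[:,0]
print(s["position"]-W, x)  # = L*(x+zhat)
```

```text
t 4.95 pos [ 576.3 -280.6  114. ] x [-0.49  -0.121 -0.863] y [-0.25   0.968  0.006] q [-0.119  0.734  0.149  0.18  -1.488 -1.259] F [-0.4  0.2  0.3] w 85.3
t 5.0 pos [ 576.1 -281.1  115.2] x [-0.489 -0.122 -0.864] y [-0.25   0.968  0.005] q [-0.119  0.733  0.15   0.181 -1.488 -1.259] F [-0.2 -0.9 -0.1] w 85.3Traceback (most recent call last):
  File "<stdin>", line 7, in <module>
  File "<stdin>", line 6, in ori_m
  File "scipy/spatial/transform/_rotation.pyx", line 1413, in scipy.spatial.transform._rotation.Rotation.from_euler
ValueError: Expected axis specification to be a non-empty string of upto 3 characters, got ZYXYX
```

View pics/w3.png

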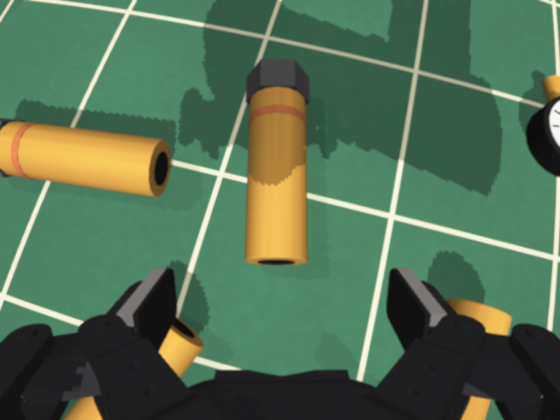

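```bash
cat > kin.py <<'E'
from h import *
from scipy.optimize import least_squares
P=dict(a1=2.07,L2=566.,e=-5.7,L3=421.2,hm=-132.96,lat=-159.8)
def om(q): return R.from_euler("ZYX",[q[0],q[1]-q[2],q[3]])*R.from_euler("YX",[-q[4],q[5]])
def wc(q,h):
    p=q[1]-q[2]
    return R.from_euler("Z",q[0]).apply([P["a1"]+P["L2"]*np.sin(q[1])+P["e"]*np.sin(p)+P["L3"]*np.cos(p),P["lat"],h+P["L2"]*np.cos(q[1])+P["e"]*np.cos(p)-P["L3"]*np.sin(p)])
E
python3 - <<'E'
from kin import *
s=arm.read_state(); show(s); q=s["joints"]; R0=R.from_quat(s["ee_rot"])
print((om(q).inv()*R0).as_rotvec(degrees=True))
q0=[-.169,.284,.107,-.002,-1.395,-1.151]; print((om(q0).inv()*ori(0,14.3)).as_rotvec(degrees=True))
W=wc(q,P["hm"]); x=R0.as_matrix()[:,0]; v=np.array(s["position"])-W; k=x+[0,0,1]; L=v@k/(k@k); print(v,L,v-L*k)
E
```

```text
t 5.0 pos [ 576.1 -281.1  115.2] x [-0.489 -0.122 -0.864] y [-0.25   0.968  0.005] q [-0.119  0.733  0.15   0.181 -1.488 -1.259] F [-0.2 -0.9 -0.1] w 85.3
[ 51.9306912   15.09542007 -15.09542007]
[ 4.19845456e+01 -1.31439121e-01  3.17897051e-02]
[-128.70421418  -35.59462188   63.94862739] 278.947976245503 [ 7.65210028 -1.68201647 25.97547172]
```

```bash
cat > data.txt <<'E'
140.5 609 231.3 0 0 -1 1.603 .385 .008 0 -1.194 -.259
254.3 426.3 352.5 0 0 -1 1.361 .096 -.078 0 -1.396 -.897
465.2 127.2 352.6 0 0 -1 .604 .069 -.106 -.001 -1.393 -1.262
538.2 -253.5 331.3 0 0 -1 -.17 .284 .108 -.002 -1.395 -1.151
576.1 -281.1 115.2 -.489 -.122 -.864 -.119 .733 .15 .181 -1.488 -1.259
E
cat > kin.py <<'E'
from h import *
from scipy.optimize import least_squares
D=np.loadtxt("data.txt")
def om(q,s4=1): return R.from_euler("ZYX",[q[0],q[1]-q[2],s4*q[3]])*R.from_euler("YX",[-q[4],-q[5]])*R.from_euler("X",-np.pi/2)
# params a1,h,L2,e,L3,lat,Lt
def fk(P,q,s4=1):
    a1,h,L2,e,L3,lat,Lt=P; p=q[1]-q[2]; o=om(q,s4)
    w=R.from_euler("Z",q[0]).apply([a1+L2*np.sin(q[1])+e*np.sin(p)+L3*np.cos(p),lat,h+L2*np.cos(q[1])+e*np.cos(p)-L3*np.sin(p)])
    return w+Lt*o.as_matrix()[:,0],o
def fit():
    f=lambda P:np.ravel([fk(P,r[6:],S4)[0]-r[:3] for r in D])
    return least_squares(f,[0,150,566,0,421,-160,280])
S4=1
E
python3 - <<'E'
import kin; from kin import *
s=arm.read_state();q=s["joints"]; R0=R.from_quat(s["ee_rot"])
for s4 in(1,-1):
    print(s4,(om(q,s4).inv()*R0).as_rotvec(degrees=True)); kin.S4=s4
    r=fit(); print(np.round(r.x,1)); print(np.round(r.fun.reshape(-1,3),1))
E
```

```text
1 [ -1.7059564    6.32971211 -19.62017122]
[  68.5  123.   487.3 -130.5  393.4 -172.    62.2]
[[ 13.1 -34.5  15. ]
 [ 13.9   7.5  -3.2]
 [ 16.9  -3.6  -2.6]
 [ -6.  -12.5  -0. ]
 [ 22.3  47.6  -9.2]]
-1 [-5.56597069e-15  2.50468681e-14  4.77083202e-15]
[  57.8  134.8  554.3    7.3  363.2 -159.9  280.5]
[[-0.2  2.1  9.7]
 [ 0.   0.2 -2.2]
 [ 0.6  0.2 -1.4]
 [-1.5 -0.3 -1.4]
 [-1.5  0.7 -4.7]]
```

```bash
cat > kin.py <<'E'
from h import *
from scipy.optimize import least_squares
D=np.loadtxt("data.txt")
def om(q): return R.from_euler("ZYX",[q[0],q[1]-q[2],-q[3]])*R.from_euler("YX",[-q[4],-q[5]])*R.from_euler("X",-np.pi/2)
def fk(P,q):
    a1,h,L2,e,L3,lat,Lt,c5,k2,lat4=P; p=q[1]-q[2]; o=om(q)
    w=R.from_euler("Z",q[0]).apply([a1+L2*np.sin(q[1]+k2)+e*np.sin(p)+L3*np.cos(p),lat,h+L2*np.cos(q[1]+k2)+e*np.cos(p)-L3*np.sin(p)])
    r4=R.from_euler("ZYX",[q[0],p,-q[3]]); r5=r4*R.from_euler("Y",-q[4])
    return w+r4.apply([0,lat4,0])+r5.apply([Lt,0,c5]),o
X0=np.array([0,150,566,0,421,-160,280,0,0,0.])
def fit(pr=np.array([20,100,30,60,30,30,60,20,.05,20.])):
    f=lambda P:np.r_[np.ravel([fk(P,r[6:])[0]-r[:3] for r in D]),.3*(P-X0)/pr]
    return least_squares(f,X0,x_scale=pr)
E
python3 - <<'E'
from kin import *
r=fit(); print(np.round(r.x,3)); print(np.round(r.fun[:-10].reshape(-1,3),1))
E
```

```text
[  47.04   144.86   563.711    1.019  421.612 -136.392  281.813  -46.668
   -0.     -23.406]
[[-0.2  0.   0. ]
 [-0.2 -0.  -0.3]
 [ 0.   0.   0.3]
 [-0.1 -0.4  0.1]
 [-0.   0.1 -0. ]]
```

```bash
cat >> kin.py <<'E'
LO=np.array([-3.14,-1.21,-1.07,-3.16,-2.99,-3.1]);HI=np.array([3.14,2.06,1.41,2.05,-.16,3.1])
def ik(P,pos,rot,q0):
    def f(q):
        p,o=fk(P,q); return np.r_[(p-pos)/10,(rot.inv()*o).as_rotvec()*20]
    r=least_squares(f,np.clip(q0,LO+1e-3,HI-1e-3),bounds=(LO,HI)); return r.x,np.abs(r.fun).max()
E
cat > path.py <<'E'
from kin import *
P=fit().x
s=arm.read_state(); 
A=float(__import__("sys").argv[1]) # start tilt back
C=np.array([487,-306.]); a=np.radians(14.3); u=np.array([np.cos(a),np.sin(a),0]); k=38; off=12
foot=np.array([*C,0])-75*u
def pose(b):
    "tube raised b deg about foot bottom edge"
    b=np.radians(b); ax=np.cos(b)*u+[0,0,np.sin(b)]; n=-np.sin(b)*u+[0,0,np.cos(b)]
    c=foot+22*n+(75+k)*ax; o=ori(-A+np.degrees(b),14.3); return c+off*o.as_matrix()[:,0],o
q=s["joints"]
if __name__=="__main__":
    for b in [0,15,30,45,60,75,90]:
        p,o=pose(b); q,e=ik(P,p,o,q); print(b,np.round(p),np.round(q,2),round(e,3))
    # carry
    tl=90-A
    for (x,y,z,ph) in [(392,-330,113,14.3),(392,-330,180,14.3),(420,-200,200,0),(450,-50,200,0),(470,100,200,0),(470,250,200,0),(540,288,190,-3),(605,288,190,-3),(605,288,125,-3)]:
        o=ori(tl,ph); q,e=ik(P,np.array([x,y,z])+off*o.as_matrix()[:,0],o,q); print((x,y,z,ph),np.round(q,2),round(e,3))
E
for a in 30 45 15; do echo A $a; python3 path.py $a; done
```

```text
A 30
0 [ 518. -298.   12.] [-0.15  0.78 -0.07  0.21 -1.22 -1.29] 0.0
15 [ 512. -300.   39.] [-0.2   0.63 -0.18  0.13 -1.   -1.21] 0.0
30 [ 498. -303.   64.] [-0.27  0.49 -0.3   0.   -0.78 -1.05] 0.0
45 [ 480. -308.   84.] [-0.39  0.38 -0.42 -0.28 -0.58 -0.71] 0.0
60 [ 456. -314.   98.] [-0.57  0.34 -0.53 -0.89 -0.49  0.01] 0.0
75 [ 430. -320.  106.] [-0.77  0.4  -0.69 -1.57 -0.65  0.86] 0.0
90 [ 403. -327.  107.] [-0.91  0.55 -0.81 -1.85 -0.98  1.33] 0.0
(392, -330, 113, 14.3) [-0.92  0.55 -0.81 -1.85 -0.98  1.34] 0.0
(392, -330, 180, 14.3) [-0.91  0.38 -0.73 -1.68 -0.93  1.04] 0.0
(420, -200, 200, 0) [-0.49  0.12 -1.07 -2.41 -0.7   1.25] 0.64
(450, -50, 200, 0) [-0.01 -0.08 -1.07 -2.71 -0.35  1.18] 3.011
(470, 100, 200, 0) [ 0.39 -0.03 -1.07 -3.16 -0.37  1.36] 5.989
(470, 250, 200, 0) [ 0.64  0.12 -1.06 -3.16 -0.57  1.24] 10.04
(540, 288, 190, -3) [ 0.62  0.24 -0.9  -3.16 -0.52  1.21] 10.54
(605, 288, 190, -3) [ 0.57  0.32 -0.78 -3.16 -0.5   1.25] 9.899
(605, 288, 125, -3) [ 0.57  0.47 -0.83 -3.16 -0.7   1.24] 9.852
A 45
0 [ 516. -299.   14.] [-0.12  0.9   0.04  0.26 -1.46 -1.33] 0.
[... 1300 characters left out ...]
. -320.  109.] [-0.85  0.55 -0.8  -1.91 -0.96  1.32] 0.0
90 [ 404. -327.  110.] [-0.95  0.75 -0.85 -1.95 -1.32  1.6 ] 0.0
(392, -330, 113, 14.3) [-0.95  0.75 -0.86 -1.95 -1.32  1.6 ] 0.0
(392, -330, 180, 14.3) [-0.95  0.56 -0.82 -1.88 -1.24  1.38] 0.0
(420, -200, 200, 0) [-0.61  0.32 -1.07 -2.33 -1.08  1.39] 2.622
(450, -50, 200, 0) [-0.13  0.02 -1.07 -2.57 -0.61  1.18] 5.474
(470, 100, 200, 0) [ 0.38  0.01 -1.07 -3.16 -0.51  1.43] 6.509
(470, 250, 200, 0) [ 0.62  0.21 -1.07 -3.16 -0.81  1.36] 10.784
(540, 288, 190, -3) [ 0.61  0.46 -1.03 -3.16 -1.17  1.38] 12.163
(605, 288, 190, -3) [ 0.56  0.49 -0.89 -3.16 -1.08  1.4 ] 11.335
(605, 288, 125, -3) [ 0.56  0.68 -0.92 -3.16 -1.28  1.4 ] 11.306
```

```bash
cat > cab.py <<'E'
from kin import *
P=fit().x
for tl in (45,40,35):
  for ph in (-3,10,20):
    for q in ([.6,.5,-.2,0,-.8,-.5],[.6,.5,-.2,.7,-.8,-1.5],[.6,.5,-.2,-.7,-.8,-.5]):
        out=[]
        for (x,y,z) in [(605,288,125),(605,288,190),(540,288,190),(470,250,200)]:
            o=ori(tl,ph); q,e=ik(P,np.array([x,y,z])+12*o.as_matrix()[:,0],o,q); out.append((np.round(q,2).tolist(),round(e,2)))
        if out[0][1]<.1: print(tl,ph,*out,sep="\n  "); break
E
python3 cab.py
cat > cab.py <<'E'
from kin import *
P=fit().x; rng=np.random.default_rng(0)
for s in (1,-1):
 for tl in (45,35,60):
  for ph in (-3,20):
    o=ori(tl,ph,s); sol=[]
    for i in range(40):
        q,e=ik(P,np.array([605,288,125])+12*o.as_matrix()[:,0],o,rng.uniform(LO,HI)); sol.append((round(e,2),np.round(q,2).tolist()))
    sol.sort(); u=[]
    for z in sol:
        if z[0]<.02 and z not in u: u.append(z)
    print(s,tl,ph,u or sol[0])
E
python3 cab.py
```

```text
1 45 -3 [(np.float64(0.0), [0.97, 0.43, -0.68, 1.6, -0.65, 2.25])]
1 45 20 (np.float64(0.95), [0.84, 0.37, -0.74, 2.05, -0.41, 2.24])
1 35 -3 [(np.float64(0.0), [0.93, 0.4, -0.53, 1.13, -0.55, 2.77])]
1 35 20 [(np.float64(0.0), [0.84, 0.35, -0.63, 1.43, -0.28, 2.88])]
1 60 -3 [(np.float64(0.0), [1.0, 0.54, -0.81, 1.96, -0.95, 1.8])]
1 60 20 (np.float64(3.45), [0.94, 0.42, -0.79, 2.05, -0.7, 2.09])
-1 45 -3 [(np.float64(0.0), [0.97, 0.43, -0.68, 1.6, -0.65, -0.89])]
-1 45 20 (np.float64(0.95), [0.84, 0.37, -0.74, 2.05, -0.41, -0.9])
-1 35 -3 [(np.float64(0.0), [0.93, 0.4, -0.53, 1.13, -0.55, -0.37])]
-1 35 20 [(np.float64(0.0), [0.84, 0.35, -0.63, 1.43, -0.28, -0.26])]
-1 60 -3 [(np.float64(0.0), [1.0, 0.54, -0.81, 1.96, -0.95, -1.34])]
-1 60 20 (np.float64(3.45), [0.94, 0.42, -0.79, 2.05, -0.7, -1.05])
```

```bash
cat > rows.py <<'E'
from h import *
def rows(poses,g,st=None):
    for p,o in poses:
        d,w=rel(p,o,st); print("d",np.round(d,3).tolist(),"w",np.round(w,1).tolist(),"g",g)
E
python3 - <<'E'
import sys; sys.argv=["x","45"]
from path import *; from rows import rows
p,o=pose(0); d=o.as_matrix()[:,0]; show()
rows([(p-100*d,o),(p,o)],-1)
E
```

```text
t 5.0 pos [ 576.1 -281.1  115.2] x [-0.489 -0.122 -0.864] y [-0.25   0.968  0.005] q [-0.119  0.733  0.15   0.181 -1.488 -1.259] F [-0.2 -0.9 -0.1] w 85.3
d [0.023, -0.002, 0.022] w [0.3, 14.8, -0.1] g -1
d [0.12, -0.002, -0.003] w [0.3, 14.8, -0.1] g -1
```

Emit:
{"op": "arm_command", "data": {
  "rows": [
    {"dx":0.008,"dy":-0.001,"dz":0.008,"wx":0,"wy":5,"wz":0,"gripper":-1},
    {"dx":0.016,"dy":-0.002,"dz":0.015,"wx":0,"wy":10,"wz":0,"gripper":-1},
    {"dx":0.023,"dy":-0.002,"dz":0.022,"wx":0.3,"wy":14.8,"wz":0,"gripper":-1},
    {"dx":0.05,"dy":-0.002,"dz":0.016,"wx":0.3,"wy":14.8,"wz":0,"gripper":-1},
    {"dx":0.08,"dy":-0.002,"dz":0.008,"wx":0.3,"wy":14.8,"wz":0,"gripper":-1},
    {"dx":0.1,"dy":-0.002,"dz":0.002,"wx":0.3,"wy":14.8,"wz":0,"gripper":-1},
    {"dx":0.12,"dy":-0.002,"dz":-0.003,"wx":0.3,"wy":14.8,"wz":0,"gripper":-1},
    {"dx":0.12,"dy":-0.002,"dz":-0.003,"wx":0.3,"wy":14.8,"wz":0,"gripper":-1}
  ]
}}

```text
clock: 5.8
position: [514.2, -298.1, 14.5]
ee_rot: [-0.114, 0.917, 0.048, 0.379]
contact_force: [-0.1, -0.0, -0.6]
gripper_width: 85.7
```

Run:
```python
from h import *
show(); d=get_image("wrist");cv2.imwrite("pics/w4.png",d["img"][:,:,::-1])
d=get_image("scene");cv2.imwrite("pics/s4.png",cv2.resize(d["img"][90:330,200:480],None,fx=2.5,fy=2.5)[:,:,::-1]); show()
import sys; sys.argv=["x","45"]
from path import *; from rows import rows
rows([pose(0)],-1)
```

```text
t 5.8 pos [ 514.2 -298.1   14.5] x [-0.687 -0.172 -0.706] y [-0.245  0.969  0.002] q [-0.126  0.886  0.026  0.262 -1.465 -1.327] F [-0.1 -0.  -0.6] w 85.7
t 5.9 pos [ 517.2 -298.4   15.6] x [-0.683 -0.174 -0.709] y [-0.247  0.969 -0.001] q [-0.126  0.886  0.031  0.263 -1.466 -1.327] F [0.4 0.1 0.5] w 85.3
d [0.003, 0.0, 0.0] w [-0.0, 0.2, 0.0] g -1
```

View pics/w4.png

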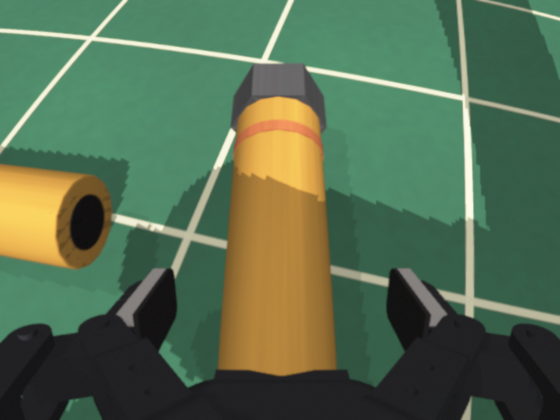

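View pics/s4.png

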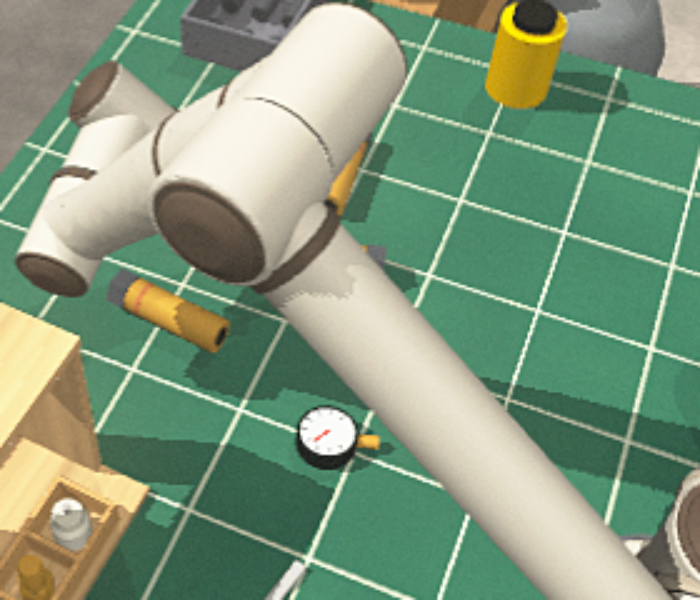

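The wrist view shows the tube (centre about x=278) lying straight between the jaws, clear on both sides. I'll close.

Emit:
{"op": "arm_command", "data": {
  "rows": [
    {"dx":0.001,"dy":0,"dz":0,"wx":0,"wy":0,"wz":0,"gripper":1},
    {"dx":0.001,"dy":0,"dz":0,"wx":0,"wy":0,"wz":0,"gripper":1},
    {"dx":0.001,"dy":0,"dz":0,"wx":0,"wy":0,"wz":0,"gripper":1},
    {"dx":0.001,"dy":0,"dz":0,"wx":0,"wy":0,"wz":0,"gripper":1},
    {"dx":0.001,"dy":0,"dz":0,"wx":0,"wy":0,"wz":0,"gripper":1},
    {"dx":0.001,"dy":0,"dz":0,"wx":0,"wy":0,"wz":0,"gripper":1},
    {"dx":0.001,"dy":0,"dz":0,"wx":0,"wy":0,"wz":0,"gripper":1},
    {"dx":0.001,"dy":0,"dz":0,"wx":0,"wy":0,"wz":0,"gripper":1}
  ]
}}

```text
clock: 6.7
position: [517.5, -298.5, 15.9]
ee_rot: [-0.116, 0.916, 0.047, 0.382]
contact_force: [2.8, 1.3, 5.3]
gripper_width: 42.3
```

```bash
cat > arc.py <<'E'
import sys
b0,b1=map(float,sys.argv[1:3]); lift=float(sys.argv[3]) if len(sys.argv)>3 else 2
sys.argv=["x","45"]
from path import *; from rows import rows
st=arm.read_state(); show(st)
print("wr",rel(*pose(b0),st))
L=[]
for b in np.linspace(b0,b1,9)[1:]:
    p,o=pose(b); L.append((p+[0,0,lift],o))
rows(L,1,st)
E
python3 arc.py 0 20
```

```text
t 6.7 pos [ 517.5 -298.5   15.9] x [-0.682 -0.176 -0.71 ] y [-0.248  0.969 -0.002] q [-0.125  0.885  0.031  0.264 -1.464 -1.328] F [2.8 1.3 5.3] w 42.3
wr ([0.0031, 0.0003, 0.0003], [-0.04, 0.23, 0.11])
d [-0.001, 0.0, -0.005] w [-0.0, -2.3, 0.1] g 1
d [-0.004, 0.0, -0.009] w [-0.0, -4.8, 0.1] g 1
d [-0.006, 0.0, -0.012] w [-0.0, -7.3, 0.1] g 1
d [-0.008, 0.0, -0.016] w [-0.0, -9.8, 0.1] g 1
d [-0.01, 0.0, -0.021] w [-0.0, -12.3, 0.1] g 1
d [-0.012, 0.0, -0.025] w [-0.0, -14.8, 0.1] g 1
d [-0.014, 0.0, -0.029] w [-0.0, -17.3, 0.1] g 1
d [-0.016, 0.0, -0.033] w [-0.0, -19.8, 0.1] g 1
```

Emit:
{"op": "arm_command", "data": {
  "rows": [
    {"dx":-0.002,"dy":0,"dz":-0.005,"wx":0,"wy":-2.3,"wz":0,"gripper":1},
    {"dx":-0.004,"dy":0,"dz":-0.009,"wx":0,"wy":-4.8,"wz":0,"gripper":1},
    {"dx":-0.006,"dy":0,"dz":-0.012,"wx":0,"wy":-7.3,"wz":0,"gripper":1},
    {"dx":-0.008,"dy":0,"dz":-0.016,"wx":0,"wy":-9.8,"wz":0,"gripper":1},
    {"dx":-0.01,"dy":0,"dz":-0.021,"wx":0,"wy":-12.3,"wz":0,"gripper":1},
    {"dx":-0.012,"dy":0,"dz":-0.025,"wx":0,"wy":-14.8,"wz":0,"gripper":1},
    {"dx":-0.014,"dy":0,"dz":-0.029,"wx":0,"wy":-17.3,"wz":0,"gripper":1},
    {"dx":-0.016,"dy":0,"dz":-0.033,"wx":0,"wy":-19.8,"wz":0,"gripper":1}
  ]
}}

```text
clock: 7.5
position: [505.0, -301.6, 50.1]
ee_rot: [-0.106, 0.836, 0.067, 0.534]
contact_force: [-1.2, -1.2, -1.3]
gripper_width: 42.1
```

```bash
python3 arc.py 20 45
python3 - <<'E'
from h import *
d=get_image("wrist");cv2.imwrite("pics/w5.png",d["img"][:,:,::-1])
E
```

```text
t 7.5 pos [ 505.  -301.6   50.1] x [-0.408 -0.105 -0.907] y [-0.248  0.969 -0.001] q [-0.175  0.669 -0.138  0.191 -1.171 -1.257] F [-1.2 -1.2 -1.3] w 42.1
wr ([0.0014, 0.0002, 0.0007], [0.02, 0.06, 0.08])
d [-0.004, 0.0, -0.005] w [0.0, -3.1, 0.1] g 1
d [-0.007, 0.0, -0.01] w [0.0, -6.2, 0.1] g 1
d [-0.01, 0.0, -0.015] w [0.0, -9.3, 0.1] g 1
d [-0.012, 0.0, -0.02] w [0.0, -12.4, 0.1] g 1
d [-0.015, 0.0, -0.025] w [0.0, -15.6, 0.1] g 1
d [-0.017, 0.0, -0.03] w [0.0, -18.7, 0.1] g 1
d [-0.018, 0.0, -0.036] w [0.0, -21.8, 0.1] g 1
d [-0.02, 0.0, -0.041] w [0.0, -24.9, 0.1] g 1
```

View pics/w5.png

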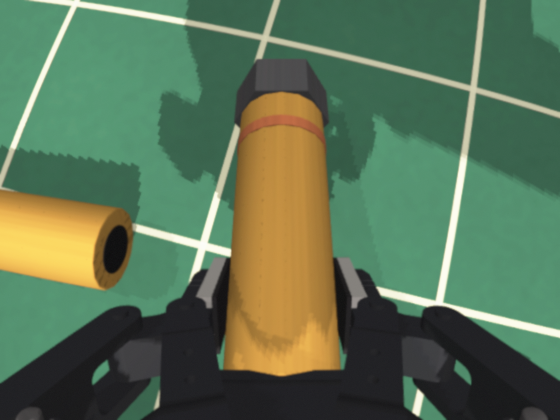

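Emit:
{"op": "arm_command", "data": {
  "rows": [
    {"dx":-0.003,"dy":0,"dz":-0.005,"wx":0,"wy":-3.1,"wz":0,"gripper":1},
    {"dx":-0.006,"dy":0,"dz":-0.01,"wx":0,"wy":-6.2,"wz":0,"gripper":1},
    {"dx":-0.009,"dy":0,"dz":-0.015,"wx":0,"wy":-9.3,"wz":0,"gripper":1},
    {"dx":-0.012,"dy":0,"dz":-0.02,"wx":0,"wy":-12.4,"wz":0,"gripper":1},
    {"dx":-0.015,"dy":0,"dz":-0.025,"wx":0,"wy":-15.6,"wz":0,"gripper":1},
    {"dx":-0.017,"dy":0,"dz":-0.03,"wx":0,"wy":-18.7,"wz":0,"gripper":1},
    {"dx":-0.018,"dy":0,"dz":-0.036,"wx":0,"wy":-21.8,"wz":0,"gripper":1},
    {"dx":-0.02,"dy":0,"dz":-0.041,"wx":0,"wy":-24.9,"wz":0,"gripper":1}
  ]
}}

```text
clock: 8.35
position: [475.6, -308.7, 86.1]
ee_rot: [-0.088, 0.701, 0.088, 0.702]
contact_force: [0.0, -0.3, -1.1]
gripper_width: 42.0
```

```bash
python3 arc.py 45 60
```

```text
t 8.35 pos [ 475.6 -308.7   86.1] x [ 0.002  0.    -1.   ] y [-0.246  0.969 -0.   ] q [-2.910e-01  4.330e-01 -3.240e-01 -1.000e-03 -8.120e-01 -1.031e+00] F [ 0.  -0.3 -1.1] w 42.0
wr ([0.0027, -0.0002, 0.001], [-0.05, 0.13, 0.02])
d [-0.001, -0.0, -0.002] w [-0.0, -1.8, 0.0] g 1
d [-0.003, -0.0, -0.004] w [-0.0, -3.6, 0.0] g 1
d [-0.005, -0.0, -0.007] w [-0.0, -5.5, 0.0] g 1
d [-0.007, -0.0, -0.01] w [-0.0, -7.4, 0.0] g 1
d [-0.009, -0.0, -0.013] w [-0.0, -9.2, 0.0] g 1
d [-0.01, -0.0, -0.016] w [-0.0, -11.1, 0.0] g 1
d [-0.012, -0.0, -0.02] w [-0.0, -13.0, 0.0] g 1
d [-0.013, -0.0, -0.023] w [-0.0, -14.9, 0.0] g 1
```

Emit:
{"op": "arm_command", "data": {
  "rows": [
    {"dx":-0.002,"dy":0,"dz":-0.002,"wx":0,"wy":-1.8,"wz":0,"gripper":1},
    {"dx":-0.004,"dy":0,"dz":-0.004,"wx":0,"wy":-3.6,"wz":0,"gripper":1},
    {"dx":-0.005,"dy":0,"dz":-0.007,"wx":0,"wy":-5.5,"wz":0,"gripper":1},
    {"dx":-0.007,"dy":0,"dz":-0.01,"wx":0,"wy":-7.4,"wz":0,"gripper":1},
    {"dx":-0.009,"dy":0,"dz":-0.013,"wx":0,"wy":-9.2,"wz":0,"gripper":1},
    {"dx":-0.01,"dy":0,"dz":-0.016,"wx":0,"wy":-11.1,"wz":0,"gripper":1},
    {"dx":-0.012,"dy":0,"dz":-0.02,"wx":0,"wy":-13,"wz":0,"gripper":1},
    {"dx":-0.013,"dy":0,"dz":-0.023,"wx":0,"wy":-14.9,"wz":0,"gripper":1}
  ]
}}

```text
clock: 9.15
position: [453.3, -314.3, 99.3]
ee_rot: [-0.076, 0.603, 0.099, 0.788]
contact_force: [-1.4, 0.2, 2.9]
gripper_width: 42.7
```

```bash
python3 arc.py 60 75
```

```text
t 9.15 pos [ 453.3 -314.3   99.3] x [ 0.253  0.064 -0.965] y [-0.246  0.969 -0.   ] q [-0.411  0.338 -0.373 -0.262 -0.666 -0.72 ] F [-1.4  0.2  2.9] w 42.7
wr ([0.0021, -0.0003, -0.0003], [-0.03, 0.11, 0.01])
d [-0.002, -0.0, -0.003] w [-0.0, -1.8, 0.0] g 1
d [-0.004, -0.0, -0.005] w [-0.0, -3.6, 0.0] g 1
d [-0.006, -0.0, -0.008] w [-0.0, -5.5, 0.0] g 1
d [-0.008, -0.0, -0.011] w [-0.0, -7.4, 0.0] g 1
d [-0.009, -0.0, -0.014] w [-0.0, -9.3, 0.0] g 1
d [-0.011, -0.0, -0.017] w [-0.0, -11.1, 0.0] g 1
d [-0.012, -0.0, -0.02] w [-0.0, -13.0, 0.0] g 1
d [-0.014, -0.0, -0.024] w [-0.0, -14.9, 0.0] g 1
```

Emit:
{"op": "arm_command", "data": {
  "rows": [
    {"dx":-0.002,"dy":0,"dz":-0.003,"wx":0,"wy":-1.8,"wz":0,"gripper":1},
    {"dx":-0.004,"dy":0,"dz":-0.005,"wx":0,"wy":-3.6,"wz":0,"gripper":1},
    {"dx":-0.006,"dy":0,"dz":-0.008,"wx":0,"wy":-5.5,"wz":0,"gripper":1},
    {"dx":-0.008,"dy":0,"dz":-0.011,"wx":0,"wy":-7.4,"wz":0,"gripper":1},
    {"dx":-0.009,"dy":0,"dz":-0.014,"wx":0,"wy":-9.3,"wz":0,"gripper":1},
    {"dx":-0.011,"dy":0,"dz":-0.017,"wx":0,"wy":-11.1,"wz":0,"gripper":1},
    {"dx":-0.012,"dy":0,"dz":-0.02,"wx":0,"wy":-13,"wz":0,"gripper":1},
    {"dx":-0.014,"dy":0,"dz":-0.024,"wx":0,"wy":-14.9,"wz":0,"gripper":1}
  ]
}}

```text
clock: 9.95
position: [427.2, -320.8, 106.8]
ee_rot: [-0.062, 0.495, 0.108, 0.86]
contact_force: [-2.5, 0.2, 1.7]
gripper_width: 42.1
```

```bash
python3 arc.py 75 90 1
```

```text
t 9.95 pos [ 427.2 -320.8  106.8] x [ 0.486  0.124 -0.865] y [-0.247  0.969  0.   ] q [-0.623  0.297 -0.362 -0.668 -0.669 -0.216] F [-2.5  0.2  1.7] w 42.1
wr ([0.0024, -0.0004, -0.0007], [0.02, 0.08, -0.01])
d [-0.001, -0.0, -0.003] w [0.0, -1.8, -0.0] g 1
d [-0.002, -0.0, -0.006] w [0.0, -3.7, -0.0] g 1
d [-0.004, -0.0, -0.009] w [0.0, -5.5, -0.0] g 1
d [-0.006, -0.0, -0.012] w [0.0, -7.4, -0.0] g 1
d [-0.008, -0.0, -0.015] w [0.0, -9.3, -0.0] g 1
d [-0.01, -0.0, -0.018] w [0.0, -11.2, -0.0] g 1
d [-0.011, -0.0, -0.021] w [0.0, -13.0, -0.0] g 1
d [-0.012, -0.0, -0.024] w [0.0, -14.9, -0.0] g 1
```

Emit:
{"op": "arm_command", "data": {
  "rows": [
    {"dx":-0.001,"dy":0,"dz":-0.003,"wx":0,"wy":-1.8,"wz":0,"gripper":1},
    {"dx":-0.003,"dy":0,"dz":-0.006,"wx":0,"wy":-3.7,"wz":0,"gripper":1},
    {"dx":-0.005,"dy":0,"dz":-0.009,"wx":0,"wy":-5.5,"wz":0,"gripper":1},
    {"dx":-0.006,"dy":0,"dz":-0.012,"wx":0,"wy":-7.4,"wz":0,"gripper":1},
    {"dx":-0.008,"dy":0,"dz":-0.015,"wx":0,"wy":-9.3,"wz":0,"gripper":1},
    {"dx":-0.01,"dy":0,"dz":-0.018,"wx":0,"wy":-11.2,"wz":0,"gripper":1},
    {"dx":-0.011,"dy":0,"dz":-0.021,"wx":0,"wy":-13,"wz":0,"gripper":1},
    {"dx":-0.012,"dy":0,"dz":-0.024,"wx":0,"wy":-14.9,"wz":0,"gripper":1}
  ]
}}

```text
clock: 10.75
position: [401.4, -327.6, 107.2]
ee_rot: [-0.049, 0.378, 0.116, 0.917]
contact_force: [-7.6, 1.1, 13.8]
gripper_width: 42.3
```

```bash
python3 arc.py 90 90 0
python3 - <<'E'
from h import *
for n in("wrist","scene"):
    d=get_image(n);im=d["img"] if n=="wrist" else cv2.resize(d["img"][90:330,200:480],None,fx=2.5,fy=2.5)
    cv2.imwrite(f"pics/{n}6.png",im[:,:,::-1])
E
```

```text
t 10.75 pos [ 401.4 -327.6  107.2] x [ 0.687  0.176 -0.705] y [-0.25   0.968 -0.001] q [-0.911  0.335 -0.358 -1.064 -0.84   0.327] F [-7.6  1.1 13.8] w 42.3
wr ([0.0018, -0.0003, -0.002], [0.16, 0.19, -0.06])
d [0.002, -0.0, -0.002] w [0.2, 0.2, -0.1] g 1
d [0.002, -0.0, -0.002] w [0.2, 0.2, -0.1] g 1
d [0.002, -0.0, -0.002] w [0.2, 0.2, -0.1] g 1
d [0.002, -0.0, -0.002] w [0.2, 0.2, -0.1] g 1
d [0.002, -0.0, -0.002] w [0.2, 0.2, -0.1] g 1
d [0.002, -0.0, -0.002] w [0.2, 0.2, -0.1] g 1
d [0.002, -0.0, -0.002] w [0.2, 0.2, -0.1] g 1
d [0.002, -0.0, -0.002] w [0.2, 0.2, -0.1] g 1
```

View pics/wrist6.png

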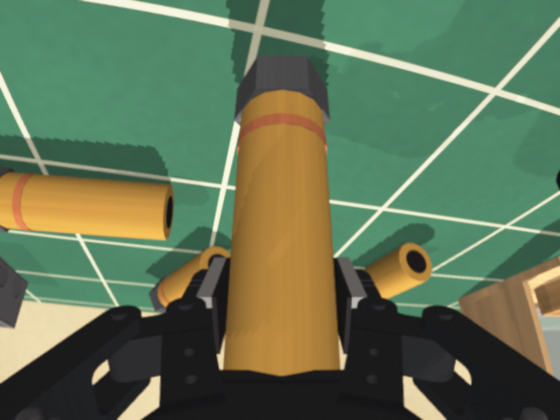

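View pics/scene6.png

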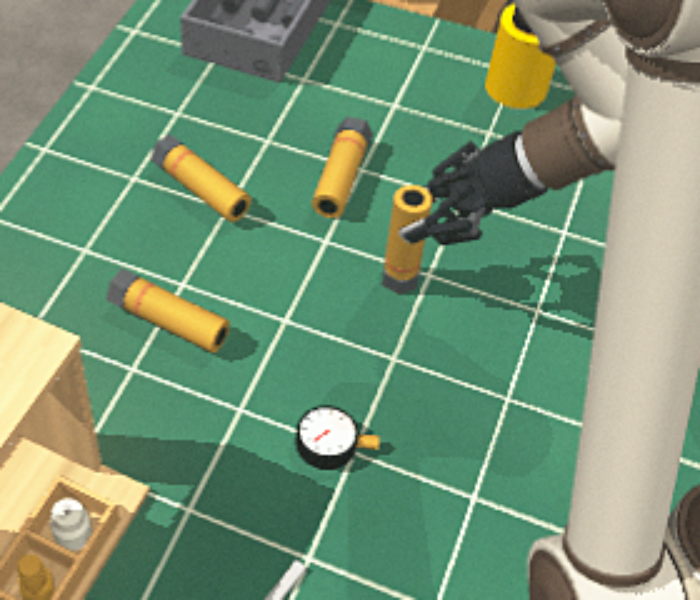

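```bash
cat >> data.txt <<'E'
517.3 -298.4 15.7 -.684 -.175 -.709 -.126 .886 .03 .263 -1.465 -1.327
505 -301.6 50.1 -.408 -.105 -.907 -.175 .669 -.138 .191 -1.171 -1.257
475.6 -308.7 86.1 0 0 -1 -.291 .433 -.324 -.001 -.812 -1.031
453.3 -314.3 99.3 .253 .064 -.965 -.411 .338 -.373 -.262 -.666 -.72
427.2 -320.8 106.8 .486 .124 -.865 -.623 .297 -.362 -.668 -.669 -.216
401.4 -327.6 107.2 .687 .176 -.705 -.911 .335 -.358 -1.064 -.84 .327
E
python3 - <<'E'
from kin import *
r=fit(); print(np.round(r.x,3)); print(np.round(r.fun[:-10].reshape(-1,3),1))
E
python3 cab.py
```

```text
[ 6.40000e-02  1.60423e+02  5.64255e+02  5.83000e-01  4.21765e+02
  2.08000e-01  2.97382e+02  7.00000e-03 -0.00000e+00 -1.60012e+02]
[[-0.2  0.   0. ]
 [-0.2 -0.1 -0.2]
 [-0.  -0.   0.3]
 [-0.1 -0.4 -0.2]
 [ 0.5  0.1  0.1]
 [-0.4 -0.1 -0.1]
 [ 0.1  0.2  0.2]
 [-0.1 -0.3 -0.2]
 [ 0.3  0.2  0.2]
 [-0.1  0.2 -0.3]
 [-0.1 -0.2  0. ]]
1 45 -3 (np.float64(1.27), [0.52, 0.42, -0.77, 2.05, -0.49, 2.16])
1 45 20 (np.float64(1.07), [0.2, 0.4, -0.5, -2.77, -0.16, 1.31])
1 35 -3 [(np.float64(0.0), [0.48, 0.4, -0.75, 1.93, -0.32, 2.31])]
1 35 20 (np.float64(2.29), [0.4, 0.38, -0.72, 2.05, -0.16, 2.61])
1 60 -3 (np.float64(3.63), [0.62, 0.49, -0.8, 2.05, -0.81, 2.0])
1 60 20 [(np.float64(0.0), [0.14, 0.46, -0.64, -2.8, -0.59, 1.39])]
-1 45 -3 (np.float64(1.27), [0.52, 0.42, -0.77, 2.05, -0.49, -0.98])
-1 45 20 (np.float64(1.07), [0.2, 0.4, -0.5, -2.77, -0.16, -1.83])
-1 35 -3 [(np.float64(0.0), [0.48, 0.4, -0.75, 1.93, -0.32, -0.83])]
-1 35 20 (np.float64(2.29), [0.4, 0.38, -0.72, 2.05, -0.16, -0.53])
-1 60 -3 (np.float64(3.63), [0.62, 0.49, -0.8, 2.05, -0.81, -1.15])
-1 60 20 [(np.float64(0.0), [0.14, 0.46, -0.64, -2.8, -0.59, -1.75])]
```

```bash
cat > cab2.py <<'E'
from kin import *
P=fit().x; rng=np.random.default_rng(0); s=1
for tl in (30,35,40,45,60):
  for ph in range(-50,71,10):
    o=ori(tl,ph,s); 
    for z in (125,190):
      u=[]
      for i in range(30):
        q,e=ik(P,np.array([605,288,z])+12*o.as_matrix()[:,0],o,rng.uniform(LO,HI))
        if e<.02 and np.round(q,2).tolist() not in u: u.append(np.round(q,2).tolist())
      if u: print(tl,ph,z,u)
E
python3 cab2.py
```

```text
30 -50 125 [[0.85, 0.55, -0.35, 0.69, -0.88, 2.48]]
30 -50 190 [[0.86, 0.49, -0.27, 0.62, -1.0, 2.59]]
30 -40 125 [[0.83, 0.52, -0.45, 0.81, -0.76, 2.54]]
30 -40 190 [[0.85, 0.45, -0.35, 0.7, -0.89, 2.68]]
30 -30 125 [[0.8, 0.48, -0.53, 0.94, -0.64, 2.6]]
30 -30 190 [[0.83, 0.41, -0.43, 0.78, -0.77, 2.77]]
30 -20 125 [[0.75, 0.45, -0.61, 1.1, -0.52, 2.63]]
30 -20 190 [[0.8, 0.38, -0.51, 0.86, -0.65, 2.87]]
30 -10 125 [[0.66, 0.42, -0.68, 1.31, -0.4, 2.65]]
30 -10 190 [[0.76, 0.35, -0.57, 0.94, -0.52, 2.98]]
30 0 125 [[0.55, 0.39, -0.73, 1.59, -0.26, 2.63]]
30 10 190 [[0.68, 0.31, -0.64, 1.0, -0.29, -2.99]]
30 20 190 [[0.68, 0.3, -0.61, 0.81, -0.23, -2.65]]
30 30 190 [[0.71, 0.31, -0.48, 0.34, -0.28, -2.07]]
30 40 125 [[0.68, 0.4, -0.4, -0.04, -0.24, -1.52]]
30 40 190 [[0.68, 0.32, -0.34, -0.02, -0.39, -1.54]]
30 50 125 [[0.62, 0.41, -0.27, -0.33, -0.4, -1.04]]
30 50 190 [[0.62, 0.33, -0.23, -0.25, -0.52, -1.13]]
30 60 125 [[0.56, 0.43, -0.18, -0.48, -0.54, -0.72]]
30 60 190 [[0.57, 0.35, -0.14, -0.4, -0.64, -0.82]]
30 70 125 [[0.51, 0.46, -0.11, -0.55, -0.67, -0.48]]
30 70 190 [[0.52
[... 3047 characters left out ...]
0.53, -0.81, 2.01, -0.94, 1.81]]
60 -20 190 [[0.69, 0.43, -0.79, 1.87, -0.9, 1.97]]
60 20 125 [[0.14, 0.46, -0.64, -2.8, -0.59, 1.39]]
60 20 190 [[0.16, 0.32, -0.52, -2.65, -0.35, 1.19]]
60 30 125 [[0.13, 0.44, -0.47, -2.35, -0.48, 1.04]]
60 30 190 [[0.27, 0.3, -0.33, -1.93, -0.24, 0.5]]
60 40 125 [[0.16, 0.44, -0.35, -1.95, -0.5, 0.72]]
60 40 190 [[0.28, 0.31, -0.28, -1.63, -0.36, 0.28]]
60 50 125 [[0.17, 0.46, -0.28, -1.7, -0.6, 0.55]]
60 50 190 [[0.25, 0.34, -0.23, -1.48, -0.53, 0.24]]
60 60 125 [[0.17, 0.49, -0.21, -1.52, -0.73, 0.48]]
60 60 190 [[0.21, 0.38, -0.17, -1.38, -0.71, 0.25]]
60 70 125 [[0.16, 0.53, -0.13, -1.39, -0.88, 0.45]]
60 70 190 [[0.19, 0.42, -0.1, -1.29, -0.88, 0.27]]
```

```bash
cat > reg.py <<'E'
from kin import *
P=fit().x; rng=np.random.default_rng(0)
for tl in (35,40):
  for ph in range(-110,21,10):
    for s in (1,-1):
      o=ori(tl,ph,s); u=[]
      for i in range(25):
        q,e=ik(P,np.array([391,-331,113])+12*o.as_matrix()[:,0],o,rng.uniform(LO,HI))
        if e<.02 and np.round(q,2).tolist() not in u: u.append(np.round(q,2).tolist())
      if u: print(tl,ph,s,u)
E
python3 reg.py
```

```text
35 -110 1 [[-0.19, 0.35, -0.84, 0.97, -0.75, 2.13]]
35 -110 -1 [[-0.19, 0.35, -0.84, 0.97, -0.75, -1.01]]
35 -100 1 [[-0.26, 0.31, -0.94, 1.21, -0.66, 2.12]]
35 -100 -1 [[-0.26, 0.31, -0.94, 1.21, -0.66, -1.02]]
35 -90 1 [[-0.38, 0.27, -1.01, 1.51, -0.56, 2.1]]
35 -90 -1 [[-0.38, 0.27, -1.01, 1.51, -0.56, -1.04]]
35 -80 1 [[-0.57, 0.24, -1.05, 1.89, -0.46, 2.05]]
35 -80 -1 [[-0.57, 0.24, -1.05, 1.89, -0.46, -1.09]]
35 -10 1 [[-0.61, 0.22, -0.52, -0.76, -0.36, -0.48]]
35 -10 -1 [[-0.61, 0.22, -0.52, -0.76, -0.36, 2.66]]
35 0 1 [[-0.69, 0.25, -0.45, -0.82, -0.53, -0.23]]
35 0 -1 [[-0.69, 0.25, -0.45, -0.82, -0.53, 2.92]]
35 10 1 [[-0.75, 0.28, -0.39, -0.83, -0.67, -0.04]]
35 10 -1 [[-0.75, 0.28, -0.39, -0.83, -0.67, 3.1]]
35 20 1 [[-0.78, 0.32, -0.34, -0.81, -0.8, 0.1]]
35 20 -1 [[-0.78, 0.32, -0.34, -0.81, -0.8, -3.04]]
40 -110 1 [[-0.17, 0.37, -0.87, 1.06, -0.81, 2.02]]
40 -110 -1 [[-0.17, 0.37, -0.87, 1.06, -0.81, -1.12]]
40 -100 1 [[-0.26, 0.33, -0.97, 1.33, -0.72, 2.0]]
40 -100 -1 [[-0.26, 0.33, -0.97, 1.33, -0.72, -1.14]]
40 -90 1 [[-0.4, 0.29, -1.04, 1.66, -0.64, 1.96]]
40 -90 -1 [[-0.4, 0.29, -1.04, 1.66, -0.64, -1.18]]
40 -20 1 [[-0.6, 0.2, -0.56, -0.9, -0.2, -0.48]]
40 -20 -1 [[-0.6, 0.2, -0.56, -0.9, -0.2, 2.66]]
40 -10 1 [[-0.72, 0.23, -0.49, -1.0, -0.41, -0.18]]
40 -10 -1 [[-0.72, 0.23, -0.49, -1.0, -0.41, 2.97]]
40 0 1 [[-0.79, 0.26, -0.44, -1.0, -0.57, 0.0]]
40 10 1 [[-0.83, 0.3, -0.39, -0.97, -0.72, 0.13]]
40 10 -1 [[-0.83, 0.3, -0.39, -0.97, -0.72, -3.01]]
40 20 1 [[-0.85, 0.34, -0.33, -0.92, -0.85, 0.24]]
40 20 -1 [[-0.85, 0.34, -0.33, -0.92, -0.85, -2.9]]
```

Emit:
{"op": "arm_command", "data": {
  "rows": [
    {"dx":0.0,"dy":0,"dz":-0.001,"wx":0,"wy":0,"wz":0,"gripper":1},
    {"dx":0,"dy":0,"dz":-0.001,"wx":0,"wy":0,"wz":0,"gripper":1},
    {"dx":0,"dy":0,"dz":-0.001,"wx":0,"wy":0,"wz":0,"gripper":1},
    {"dx":0,"dy":0,"dz":-0.001,"wx":0,"wy":0,"wz":0,"gripper":-1},
    {"dx":0,"dy":0,"dz":-0.001,"wx":0,"wy":0,"wz":0,"gripper":-1},
    {"dx":0,"dy":0,"dz":-0.001,"wx":0,"wy":0,"wz":0,"gripper":-1},
    {"dx":0,"dy":0,"dz":-0.001,"wx":0,"wy":0,"wz":0,"gripper":-1},
    {"dx":0,"dy":0,"dz":-0.001,"wx":0,"wy":0,"wz":0,"gripper":-1}
  ]
}}

```text
clock: 11.65
position: [400.1, -328.0, 106.2]
ee_rot: [-0.047, 0.378, 0.116, 0.917]
contact_force: [1.2, -0.1, -0.7]
gripper_width: 85.3
```

```bash
cat > scan.py <<'E'
from kin import *
P=fit().x
s=arm.read_state(); show(s); q0=np.array(s["joints"])
for n in("scene","wrist"):
    d=get_image(n);im=d["img"] if n=="wrist" else cv2.resize(d["img"][120:260,300:460],None,fx=4,fy=4)
    cv2.imwrite(f"pics/{n}7.png",im[:,:,::-1])
S=np.array([391,-331,90.])
o=ori(38,-98,1); d=o.as_matrix()[:,0]
q,e=ik(P,S+12*d,o,[-.26,.31,-.94,1.21,-.66,2.1]); print("grasp",np.round(q,2),e)
qb,e=ik(P,S-90*d+[0,0,30],o,q); print("pre",np.round(qb,2),e,S-90*d+[0,0,30])
show()
E
python3 scan.py
```

```text
t 11.65 pos [ 400.1 -328.   106.2] x [ 0.687  0.176 -0.705] y [-0.248  0.969  0.001] q [-0.914  0.337 -0.359 -1.064 -0.841  0.329] F [ 1.2 -0.1 -0.7] w 85.3
grasp [-0.32  0.35 -0.99  1.46 -0.66  1.94] 2.0317081350640365e-13
pre [ 0.02  0.17 -0.85  0.88 -0.9   2.3 ] 1.1368683772161604e-14 [ 398.7115165  -276.12970898  190.92096782]
t 11.75 pos [ 400.1 -328.   106.3] x [ 0.687  0.176 -0.705] y [-0.248  0.969  0.001] q [-0.914  0.337 -0.359 -1.064 -0.841  0.329] F [ 0.1 -0.3  0. ] w 85.4
```

View pics/scene7.png

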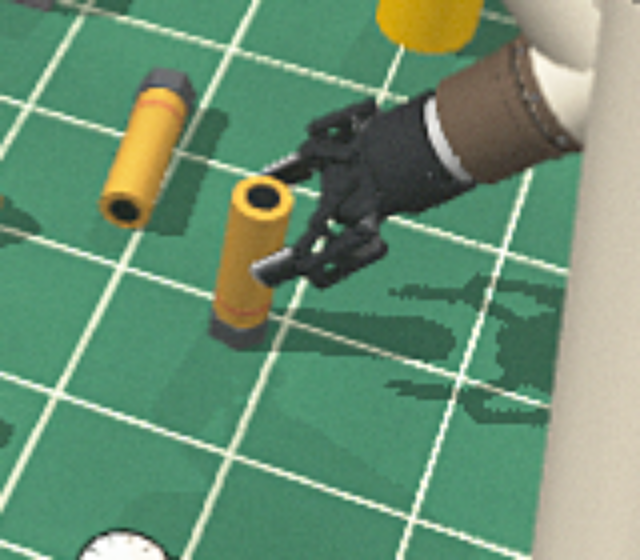

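```bash
cat > tr.py <<'E'
from kin import *; from rows import rows
P=fit().x; st=arm.read_state()
p0=np.array(st["position"]); R0=R.from_quat(st["ee_rot"]); d=R0.as_matrix()[:,0]
qa,e=ik(P,p0-110*d+[0,0,60],R0,st["joints"]); print("back",np.round(qa,2),e); rows([(p0-60*d,R0),(p0-110*d+[0,0,60],R0)],-1)
qb=np.array([.02,.17,-.85,.88,-.9,2.3])
for t in np.linspace(0,1,9):
    q=qa+(qb-qa)*t; q[2]+= .25*np.sin(np.pi*t); p,o=fk(P,q); X=o.as_matrix(); print(round(t,2),np.round(p),np.round(X[:,0],2),np.round(q,2))
E
python3 tr.py
```

```text
back [-1.03  0.1  -0.28 -0.86 -1.1   0.08] 1.1368683772161604e-14
d [-0.06, -0.0, 0.0] w [0.0, 0.0, 0.0] g -1
d [-0.152, 0.0, 0.043] w [0.0, 0.0, 0.0] g -1
0.0 [ 325. -347.  244.] [ 0.69  0.18 -0.7 ] [-1.03  0.1  -0.28 -0.86 -1.1   0.08]
0.12 [ 323. -356.  237.] [ 0.53  0.18 -0.83] [-0.9   0.11 -0.25 -0.65 -1.08  0.36]
0.25 [ 328. -369.  238.] [ 0.38  0.13 -0.91] [-0.77  0.12 -0.24 -0.43 -1.05  0.64]
0.38 [ 340. -378.  242.] [ 0.24  0.05 -0.97] [-0.63  0.13 -0.26 -0.21 -1.03  0.91]
0.5 [ 353. -380.  243.] [ 0.1  -0.06 -0.99] [-0.5   0.14 -0.31  0.01 -1.    1.19]
0.62 [ 367. -370.  238.] [-0.01 -0.19 -0.98] [-0.37  0.14 -0.4   0.23 -0.98  1.47]
0.75 [ 380. -350.  227.] [-0.1  -0.34 -0.94] [-0.24  0.15 -0.53  0.44 -0.95  1.75]
0.88 [ 391. -317.  210.] [-0.13 -0.48 -0.87] [-0.11  0.16 -0.68  0.66 -0.93  2.02]
1.0 [ 398. -273.  187.] [-0.09 -0.61 -0.79] [ 0.02  0.17 -0.85  0.88 -0.9   2.3 ]
```

```bash
cat > tr2.py <<'E'
import sys
from kin import *; from rows import rows
P=fit().x; st=arm.read_state(); show(st)
qa=np.array([-1.03,.1,-.28,-.86,-1.1,.08]); qb=np.array([.02,.17,-.85,.88,-.9,2.3])
L=[]
for t in np.linspace(float(sys.argv[1]),float(sys.argv[2]),int(sys.argv[3])+1)[1:]:
    q=qa+(qb-qa)*t; q[2]+=.25*np.sin(np.pi*t); p,o=fk(P,q); L.append((p+[0,0,20],o))
rows(L,-1,st)
E
python3 tr2.py 0 .25 4
```

```text
t 11.75 pos [ 400.1 -328.   106.3] x [ 0.687  0.176 -0.705] y [-0.248  0.969  0.001] q [-0.914  0.337 -0.359 -1.064 -0.841  0.329] F [ 0.1 -0.3  0. ] w 85.4
d [-0.166, -0.003, 0.049] w [-13.8, 5.5, 2.1] g -1
d [-0.165, -0.008, 0.047] w [-27.8, 10.3, 4.9] g -1
d [-0.165, -0.015, 0.047] w [-42.0, 14.8, 8.2] g -1
d [-0.164, -0.022, 0.05] w [-56.1, 18.8, 12.3] g -1
```

Emit:
{"op": "arm_command", "data": {
  "rows": [
    {"dx":-0.045,"dy":0,"dz":0,"wx":0,"wy":0,"wz":0,"gripper":-1},
    {"dx":-0.09,"dy":0,"dz":0.005,"wx":0,"wy":0,"wz":0,"gripper":-1},
    {"dx":-0.13,"dy":0,"dz":0.03,"wx":0,"wy":0,"wz":0,"gripper":-1},
    {"dx":-0.165,"dy":0,"dz":0.048,"wx":-7,"wy":3,"wz":1,"gripper":-1},
    {"dx":-0.166,"dy":-0.003,"dz":0.049,"wx":-14,"wy":5.5,"wz":2,"gripper":-1},
    {"dx":-0.165,"dy":-0.006,"dz":0.048,"wx":-21,"wy":8,"wz":3.5,"gripper":-1},
    {"dx":-0.165,"dy":-0.008,"dz":0.047,"wx":-28,"wy":10.3,"wz":5,"gripper":-1},
    {"dx":-0.165,"dy":-0.011,"dz":0.047,"wx":-35,"wy":12.5,"wz":6.5,"gripper":-1}
  ]
}}

```text
clock: 12.55
position: [321.4, -359.5, 256.1]
ee_rot: [-0.313, 0.424, 0.27, 0.806]
contact_force: [-0.3, 0.5, -1.2]
gripper_width: 85.5
```

```bash
python3 tr2.py .15 .46 5
```

```text
t 12.55 pos [ 321.4 -359.5  256.1] x [ 0.494  0.169 -0.853] y [-0.701  0.658 -0.276] q [-0.863  0.09  -0.225 -0.574 -1.107  0.402] F [-0.3  0.5 -1.2] w 85.5
d [-0.0, -0.006, -0.003] w [-12.4, 3.6, 3.0] g -1
d [-0.0, -0.014, -0.004] w [-26.6, 7.1, 6.8] g -1
d [-0.0, -0.022, -0.004] w [-40.8, 10.1, 11.2] g -1
d [0.001, -0.029, -0.002] w [-55.1, 12.5, 16.2] g -1
d [0.004, -0.035, 0.001] w [-69.4, 14.2, 22.0] g -1
```

Emit:
{"op": "arm_command", "data": {
  "rows": [
    {"dx":0,"dy":-0.004,"dz":-0.002,"wx":-8,"wy":2.3,"wz":2,"gripper":-1},
    {"dx":0,"dy":-0.008,"dz":-0.003,"wx":-16,"wy":4.5,"wz":4,"gripper":-1},
    {"dx":0,"dy":-0.013,"dz":-0.004,"wx":-24,"wy":6.5,"wz":6,"gripper":-1},
    {"dx":0,"dy":-0.017,"dz":-0.004,"wx":-32,"wy":8.3,"wz":8.5,"gripper":-1},
    {"dx":0,"dy":-0.021,"dz":-0.004,"wx":-39,"wy":9.7,"wz":10.7,"gripper":-1},
    {"dx":0,"dy":-0.025,"dz":-0.003,"wx":-47,"wy":11.2,"wz":13.3,"gripper":-1},
    {"dx":0.001,"dy":-0.029,"dz":-0.002,"wx":-55,"wy":12.5,"wz":16.2,"gripper":-1},
    {"dx":0.002,"dy":-0.031,"dz":-0.001,"wx":-60,"wy":13,"wz":18,"gripper":-1}
  ]
}}

```text
clock: 13.35
position: [344.1, -380.1, 262.5]
ee_rot: [0.633, -0.358, -0.527, -0.44]
contact_force: [0.5, -0.7, -0.7]
gripper_width: 85.5
```

```bash
python3 tr2.py .42 .72 5
```

```text
t 13.35 pos [ 344.1 -380.1  262.5] x [ 0.188  0.01  -0.982] y [-0.917 -0.357 -0.179] q [-0.589  0.115 -0.243 -0.129 -1.065  1.009] F [ 0.5 -0.7 -0.7] w 85.5
d [0.001, -0.005, -0.003] w [-14.1, 1.1, 4.9] g -1
d [0.003, -0.012, -0.003] w [-28.6, 1.3, 9.8] g -1
d [0.006, -0.02, -0.001] w [-43.3, 0.6, 14.9] g -1
d [0.012, -0.028, 0.004] w [-58.2, -1.0, 20.1] g -1
d [0.018, -0.037, 0.012] w [-73.4, -3.4, 25.4] g -1
```

Emit:
{"op": "arm_command", "data": {
  "rows": [
    {"dx":0,"dy":-0.003,"dz":-0.002,"wx":-7.5,"wy":0.6,"wz":2.6,"gripper":-1},
    {"dx":0.001,"dy":-0.005,"dz":-0.003,"wx":-15,"wy":1.1,"wz":5.1,"gripper":-1},
    {"dx":0.002,"dy":-0.009,"dz":-0.003,"wx":-23,"wy":1.3,"wz":7.8,"gripper":-1},
    {"dx":0.003,"dy":-0.013,"dz":-0.003,"wx":-31,"wy":1.2,"wz":10.6,"gripper":-1},
    {"dx":0.005,"dy":-0.017,"dz":-0.002,"wx":-39,"wy":0.8,"wz":13.4,"gripper":-1},
    {"dx":0.007,"dy":-0.022,"dz":0,"wx":-47,"wy":0.2,"wz":16.2,"gripper":-1},
    {"dx":0.01,"dy":-0.026,"dz":0.003,"wx":-55,"wy":-0.6,"wz":19,"gripper":-1},
    {"dx":0.013,"dy":-0.03,"dz":0.006,"wx":-62,"wy":-1.5,"wz":21.4,"gripper":-1}
  ]
}}

```text
clock: 14.15
position: [372.0, -363.2, 254.6]
ee_rot: [-0.687, 0.136, 0.713, -0.046]
contact_force: [-0.8, -0.6, -0.8]
gripper_width: 85.2
```

```bash
python3 tr2.py .67 1 5
```

```text
t 14.15 pos [ 372.  -363.2  254.6] x [-0.053 -0.252 -0.966] y [-0.122 -0.959  0.256] q [-0.319  0.13  -0.417  0.305 -1.015  1.6  ] F [-0.8 -0.6 -0.8] w 85.2
d [0.003, -0.012, -0.005] w [-15.6, -2.2, 4.2] g -1
d [0.006, -0.03, -0.01] w [-33.2, -5.2, 8.3] g -1
d [0.011, -0.05, -0.013] w [-51.2, -8.8, 12.0] g -1
d [0.016, -0.074, -0.014] w [-69.5, -12.9, 15.4] g -1
d [0.022, -0.102, -0.014] w [-88.1, -17.5, 18.4] g -1
```

Emit:
{"op": "arm_command", "data": {
  "rows": [
    {"dx":0.001,"dy":-0.006,"dz":-0.003,"wx":-8,"wy":-1.2,"wz":2.2,"gripper":-1},
    {"dx":0.003,"dy":-0.012,"dz":-0.005,"wx":-16,"wy":-2.3,"wz":4.3,"gripper":-1},
    {"dx":0.004,"dy":-0.02,"dz":-0.008,"wx":-24,"wy":-3.6,"wz":6.2,"gripper":-1},
    {"dx":0.006,"dy":-0.029,"dz":-0.01,"wx":-32,"wy":-5,"wz":8,"gripper":-1},
    {"dx":0.008,"dy":-0.039,"dz":-0.012,"wx":-40,"wy":-6.6,"wz":9.8,"gripper":-1},
    {"dx":0.01,"dy":-0.047,"dz":-0.013,"wx":-48,"wy":-8.2,"wz":11.4,"gripper":-1},
    {"dx":0.012,"dy":-0.056,"dz":-0.013,"wx":-55,"wy":-9.7,"wz":12.7,"gripper":-1},
    {"dx":0.014,"dy":-0.066,"dz":-0.014,"wx":-63,"wy":-11.5,"wz":14.2,"gripper":-1}
  ]
}}

```text
clock: 14.95
position: [393.2, -304.9, 223.7]
ee_rot: [-0.469, -0.173, 0.729, -0.468]
contact_force: [-0.4, -0.8, -0.0]
gripper_width: 85.7
```

```bash
cat > pre.py <<'E'
from kin import *; from rows import rows
st=arm.read_state(); show(st)
S=np.array([391,-331,90.]); o=ori(38,-98,1); d=o.as_matrix()[:,0]
rows([(S-90*d+[0,0,10],o),(S+12*d,o)],-1,st)
E
python3 pre.py
```

```text
t 14.95 pos [ 393.2 -304.9  223.7] x [-0.123 -0.52  -0.845] y [ 0.844 -0.502  0.186] q [-0.063  0.142 -0.694  0.693 -0.968  2.146] F [-0.4 -0.8 -0. ] w 85.7
d [0.029, -0.02, -0.049] w [-24.7, -5.1, 4.0] g -1
d [0.139, -0.013, -0.047] w [-24.7, -5.1, 4.0] g -1
```

Emit:
{"op": "arm_command", "data": {
  "rows": [
    {"dx":0,"dy":-0.01,"dz":-0.025,"wx":-8,"wy":-1.7,"wz":1.3,"gripper":-1},
    {"dx":0,"dy":-0.02,"dz":-0.049,"wx":-16,"wy":-3.4,"wz":2.6,"gripper":-1},
    {"dx":0.01,"dy":-0.02,"dz":-0.049,"wx":-24.7,"wy":-5.1,"wz":4,"gripper":-1},
    {"dx":0.02,"dy":-0.02,"dz":-0.049,"wx":-24.7,"wy":-5.1,"wz":4,"gripper":-1},
    {"dx":0.029,"dy":-0.02,"dz":-0.049,"wx":-24.7,"wy":-5.1,"wz":4,"gripper":-1},
    {"dx":0.029,"dy":-0.02,"dz":-0.049,"wx":-24.7,"wy":-5.1,"wz":4,"gripper":-1},
    {"dx":0.029,"dy":-0.02,"dz":-0.049,"wx":-24.7,"wy":-5.1,"wz":4,"gripper":-1},
    {"dx":0.029,"dy":-0.02,"dz":-0.049,"wx":-24.7,"wy":-5.1,"wz":4,"gripper":-1}
  ]
}}

```text
clock: 15.75
position: [398.8, -276.2, 171.5]
ee_rot: [-0.331, -0.287, 0.678, -0.589]
contact_force: [0.0, -0.5, 1.0]
gripper_width: 85.5
```

```bash
python3 pre.py
cat > look.py <<'E'
from h import *
import sys
tag=sys.argv[1]; s=arm.read_state(); s=arm.read_state()
d=get_image("wrist"); cw=cam(d,s); im=d["img"].copy()
P=np.array([391,-331,0.])
def circ(c,z,r=22): 
    a=np.linspace(0,2*np.pi,40); return proj(c,np.c_[P[0]+r*np.cos(a),P[1]+r*np.sin(a),np.full(40,z)])
for z in(0,24,150): cv2.polylines(im,[np.round(circ(cw,z)).astype(np.int32)],True,(255,0,0),1)
cv2.imwrite(f"pics/w{tag}.png",im[:,:,::-1])
for n in("top","scene"):
    d=get_image(n); c=cam(d); im=d["img"].copy()
    for z in(0,150): cv2.polylines(im,[np.round(circ(c,z)).astype(np.int32)],True,(255,0,0),1)
    u=proj(c,P)[0].astype(int); cv2.imwrite(f"pics/{n}{tag}.png",cv2.resize(im[u[1]-70:u[1]+50,u[0]-60:u[0]+60],None,fx=5,fy=5)[:,:,::-1])
E
python3 look.py 8
```

```text
t 15.75 pos [ 398.8 -276.2  171.5] x [-0.086 -0.609 -0.788] y [ 0.99  -0.14   0.001] q [ 2.000e-03  1.950e-01 -8.760e-01  9.300e-01 -8.630e-01  2.245e+00] F [ 0.  -0.5  1. ] w 85.5
d [0.0, -0.0, -0.0] w [-0.1, -0.0, -0.0] g -1
d [0.11, -0.0, -0.006] w [-0.1, -0.0, -0.0] g -1
```

View pics/w8.png

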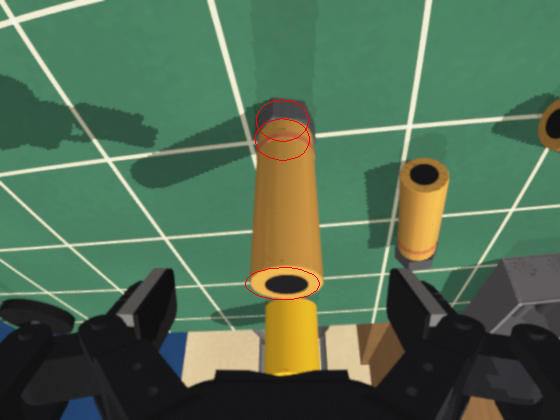

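View pics/top8.png

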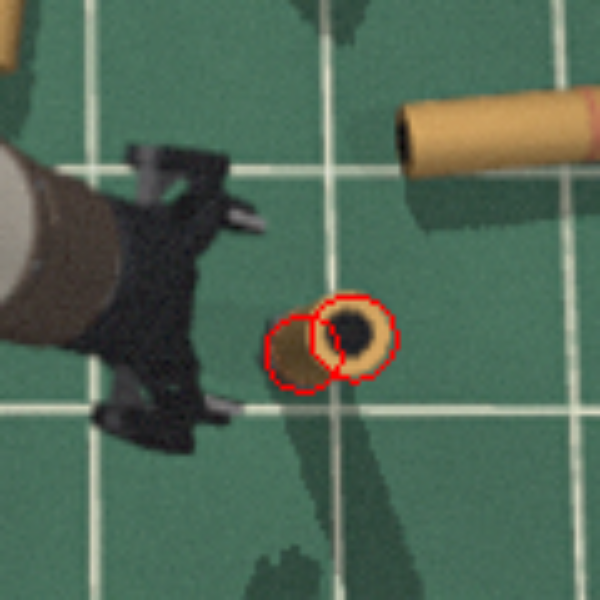

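View pics/scene8.png

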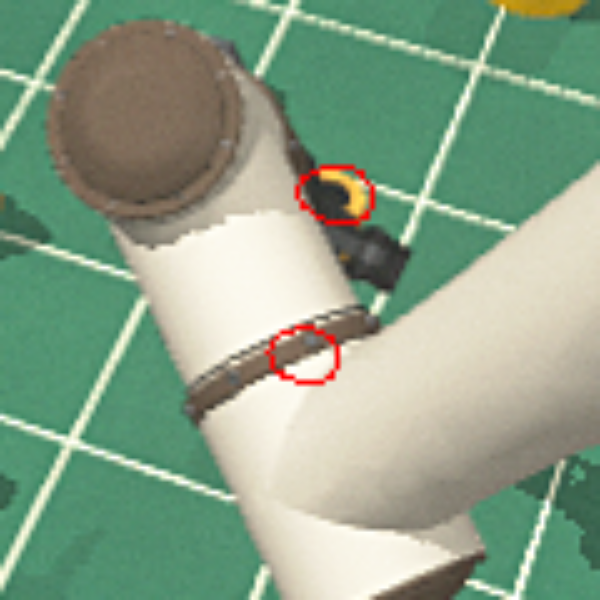

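Emit:
{"op": "arm_command", "data": {
  "rows": [
    {"dx":0.02,"dy":0,"dz":-0.001,"wx":0,"wy":0,"wz":0,"gripper":-1},
    {"dx":0.045,"dy":0,"dz":-0.003,"wx":0,"wy":0,"wz":0,"gripper":-1},
    {"dx":0.07,"dy":0,"dz":-0.004,"wx":0,"wy":0,"wz":0,"gripper":-1},
    {"dx":0.09,"dy":0,"dz":-0.005,"wx":0,"wy":0,"wz":0,"gripper":-1},
    {"dx":0.105,"dy":0,"dz":-0.006,"wx":0,"wy":0,"wz":0,"gripper":-1},
    {"dx":0.11,"dy":0,"dz":-0.006,"wx":0,"wy":0,"wz":0,"gripper":-1},
    {"dx":0.11,"dy":0,"dz":-0.006,"wx":0,"wy":0,"wz":0,"gripper":-1},
    {"dx":0.11,"dy":0,"dz":-0.006,"wx":0,"wy":0,"wz":0,"gripper":-1}
  ]
}}

```text
clock: 16.7
position: [390.4, -338.4, 81.6]
ee_rot: [-0.331, -0.287, 0.678, -0.59]
contact_force: [0.6, 0.0, 0.4]
gripper_width: 85.4
```

Emit:
{"op": "arm_command", "data": {
  "rows": [
    {"dx":0,"dy":0,"dz":0,"wx":0,"wy":0,"wz":0,"gripper":1},
    {"dx":0,"dy":0,"dz":0,"wx":0,"wy":0,"wz":0,"gripper":1},
    {"dx":0,"dy":0,"dz":0,"wx":0,"wy":0,"wz":0,"gripper":1},
    {"dx":0,"dy":0,"dz":0,"wx":0,"wy":0,"wz":0,"gripper":1},
    {"dx":0,"dy":0,"dz":0,"wx":0,"wy":0,"wz":0,"gripper":1},
    {"dx":0,"dy":0,"dz":0,"wx":0,"wy":0,"wz":0,"gripper":1},
    {"dx":0,"dy":0,"dz":0,"wx":0,"wy":0,"wz":0,"gripper":1},
    {"dx":0,"dy":0,"dz":0,"wx":0,"wy":0,"wz":0,"gripper":1}
  ]
}}

```text
clock: 17.5
position: [391.5, -338.5, 82.4]
ee_rot: [-0.332, -0.286, 0.678, -0.591]
contact_force: [0.8, 2.7, 6.4]
gripper_width: 42.5
```

```bash
python3 pre.py; python3 look.py 9
cat > carry.py <<'E'
from kin import *
P=fit().x; st=arm.read_state(); q=np.array(st["joints"]); pq=q
# axis pt 90 above foot; foot z list
W=[(391,-331,0,38,-98),(391,-331,50,38,-98),(400,-250,80,38,-85),(420,-130,100,38,-70),(440,0,100,38,-55),(460,120,100,38,-40),(480,220,100,38,-28),(500,280,80,38,-18),(540,289,62,38,-15),(605,288,62,38,-15),(605,288,14,38,-15)]
for x,y,z,tl,ph in W:
    o=ori(tl,ph); q,e=ik(P,np.array([x,y,z+90])+12*o.as_matrix()[:,0],o,pq); print((x,y,z,ph),np.round(q,2),round(e,3),"maxdq",round(np.abs(q-pq).max(),2)); pq=q
E
python3 carry.py
```

```text
t 17.5 pos [ 391.5 -338.5   82.4] x [-0.083 -0.611 -0.788] y [ 0.99  -0.138  0.003] q [-0.319  0.35  -0.991  1.457 -0.656  1.942] F [0.8 2.7 6.4] w 42.5
d [-0.108, -0.001, 0.005] w [-0.1, 0.0, -0.2] g -1
d [0.002, -0.002, -0.001] w [-0.1, 0.0, -0.2] g -1
(391, -331, 0, -98) [-0.32  0.35 -0.99  1.46 -0.66  1.94] 0.0 maxdq 0.0
(391, -331, 50, -98) [-0.24  0.27 -0.94  1.22 -0.71  2.15] 0.0 maxdq 0.24
(400, -250, 80, -85) [-0.04  0.14 -1.01  1.18 -0.72  2.23] 0.0 maxdq 0.2
(420, -130, 100, -70) [ 0.32  0.06 -1.03  1.06 -0.78  2.29] 0.0 maxdq 0.35
(440, 0, 100, -55) [ 0.63  0.07 -1.01  1.02 -0.81  2.28] 0.0 maxdq 0.32
(460, 120, 100, -40) [ 0.82  0.12 -0.96  1.06 -0.78  2.31] 0.0 maxdq 0.18
(480, 220, 100, -28) [ 0.9   0.19 -0.88  1.13 -0.73  2.36] 0.0 maxdq 0.09
(500, 280, 80, -18) [ 0.86  0.26 -0.86  1.34 -0.62  2.34] 0.0 maxdq 0.21
(540, 289, 62, -15) [ 0.75  0.32 -0.82  1.52 -0.55  2.3 ] 0.0 maxdq 0.18
(605, 288, 62, -15) [ 0.67  0.39 -0.71  1.52 -0.52  2.39] 0.0 maxdq 0.11
(605, 288, 14, -15) [ 0.6   0.46 -0.75  1.77 -0.49  2.18] 0.0 maxdq 0.25
```

View pics/w9.png

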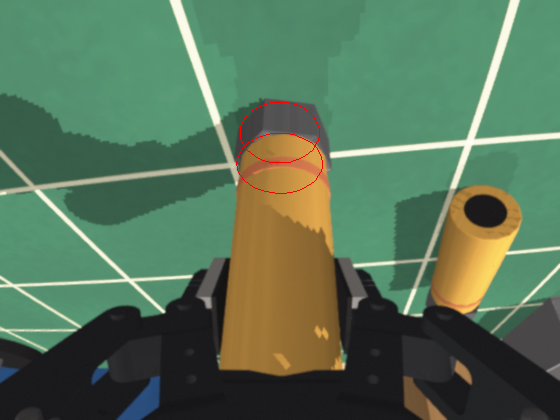

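```bash
cat > go.py <<'E'
import sys,json
from kin import *; from rows import rows
# args: JSON list of [x,y,zfoot,tilt,phi,nrows]; rows linearly interpolated from current riser pose
st=arm.read_state(); show(st); X=R.from_quat(st["ee_rot"]).as_matrix()
cur=np.array(st["position"])-12*X[:,0]-[0,0,92]; tl=np.degrees(np.arccos(-X[2,0])); ph=np.degrees(np.arctan2(X[1,0],X[0,0]))
print("riser",np.round(cur,1),"tilt",round(tl,1),"phi",round(ph,1))
c=np.array([*cur,tl,ph]); L=[]
for w in json.loads(sys.argv[1]):
    n=int(w[5]); w=np.array(w[:5],float)
    for k in range(1,n+1):
        v=c+(w-c)*k/n; o=ori(v[3],v[4]); L.append((v[:3]+[0,0,92]+12*o.as_matrix()[:,0],o))
    c=w
rows(L,1,st)
E
python3 go.py "[[392,-331,40,38,-98,4],[394,-300,70,38,-93,4]]"
```

```text
t 17.65 pos [ 391.5 -338.5   82.4] x [-0.083 -0.611 -0.788] y [ 0.99  -0.139  0.003] q [-0.319  0.35  -0.991  1.457 -0.656  1.942] F [0.9 2.5 5.9] w 42.4
riser [ 3.925e+02 -3.311e+02 -2.000e-01] tilt 38.0 phi -97.7
d [-0.008, -0.0, 0.006] w [-0.3, 0.0, -0.0] g 1
d [-0.016, -0.0, 0.012] w [-0.2, 0.0, -0.1] g 1
d [-0.024, -0.0, 0.018] w [-0.2, 0.0, -0.1] g 1
d [-0.032, -0.0, 0.025] w [-0.1, 0.0, -0.2] g 1
d [-0.042, -0.001, 0.023] w [-1.1, 0.0, 0.6] g 1
d [-0.053, -0.001, 0.022] w [-2.1, 0.0, 1.4] g 1
d [-0.064, -0.002, 0.02] w [-3.0, 0.0, 2.1] g 1
d [-0.074, -0.002, 0.019] w [-4.0, 0.0, 2.9] g 1
```

Emit:
{"op": "arm_command", "data": {
  "rows": [
    {"dx":-0.008,"dy":0,"dz":0.006,"wx":0,"wy":0,"wz":0,"gripper":1},
    {"dx":-0.016,"dy":0,"dz":0.012,"wx":0,"wy":0,"wz":0,"gripper":1},
    {"dx":-0.024,"dy":0,"dz":0.018,"wx":0,"wy":0,"wz":0,"gripper":1},
    {"dx":-0.032,"dy":0,"dz":0.025,"wx":0,"wy":0,"wz":0,"gripper":1},
    {"dx":-0.042,"dy":-0.001,"dz":0.023,"wx":-1.1,"wy":0,"wz":0.6,"gripper":1},
    {"dx":-0.053,"dy":-0.001,"dz":0.022,"wx":-2.1,"wy":0,"wz":1.4,"gripper":1},
    {"dx":-0.064,"dy":-0.002,"dz":0.02,"wx":-3,"wy":0,"wz":2.1,"gripper":1},
    {"dx":-0.074,"dy":-0.002,"dz":0.019,"wx":-4,"wy":0,"wz":2.9,"gripper":1}
  ]
}}

```text
clock: 18.45
position: [393.1, -306.9, 152.5]
ee_rot: [-0.317, -0.302, 0.652, -0.619]
contact_force: [0.7, -0.2, -3.8]
gripper_width: 42.6
```

```bash
python3 go.py "[[425,-110,100,38,-68,8]]"
python3 - <<'E'
from h import *
d=get_image("wrist");cv2.imwrite("pics/w10.png",d["img"][:,:,::-1])
d=get_image("top");cv2.imwrite("pics/t10.png",cv2.resize(d["img"][200:330,220:420],None,fx=4,fy=4)[:,:,::-1])
E
```

```text
t 18.45 pos [ 393.1 -306.9  152.5] x [-0.032 -0.615 -0.788] y [ 0.999 -0.051 -0.001] q [-0.149  0.2   -0.957  1.167 -0.73   2.215] F [ 0.7 -0.2 -3.8] w 42.6
riser [ 393.4 -299.5   70. ] tilt 38.0 phi -92.9
d [-0.018, 0.003, -0.016] w [-2.4, 0.0, 1.9] g 1
d [-0.035, 0.006, -0.033] w [-4.9, 0.0, 3.8] g 1
d [-0.053, 0.009, -0.05] w [-7.3, 0.0, 5.8] g 1
d [-0.071, 0.013, -0.066] w [-9.8, 0.0, 7.7] g 1
d [-0.088, 0.016, -0.083] w [-12.2, 0.0, 9.6] g 1
d [-0.106, 0.019, -0.099] w [-14.7, 0.0, 11.5] g 1
d [-0.124, 0.022, -0.116] w [-17.1, 0.0, 13.4] g 1
d [-0.142, 0.025, -0.132] w [-19.6, 0.0, 15.4] g 1
```

View pics/w10.png

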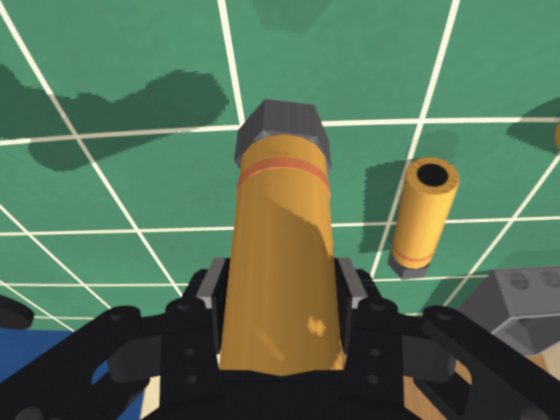

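View pics/t10.png

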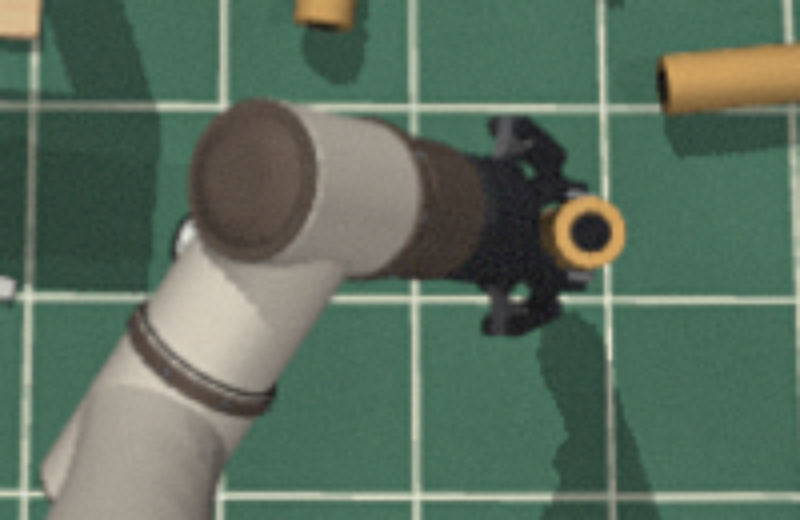

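Emit:
{"op": "arm_command", "data": {
  "rows": [
    {"dx":-0.018,"dy":0.003,"dz":-0.016,"wx":-2.4,"wy":0,"wz":1.9,"gripper":1},
    {"dx":-0.035,"dy":0.006,"dz":-0.033,"wx":-4.9,"wy":0,"wz":3.8,"gripper":1},
    {"dx":-0.053,"dy":0.009,"dz":-0.05,"wx":-7.3,"wy":0,"wz":5.8,"gripper":1},
    {"dx":-0.071,"dy":0.013,"dz":-0.066,"wx":-9.8,"wy":0,"wz":7.7,"gripper":1},
    {"dx":-0.088,"dy":0.016,"dz":-0.083,"wx":-12.2,"wy":0,"wz":9.6,"gripper":1},
    {"dx":-0.106,"dy":0.019,"dz":-0.099,"wx":-14.7,"wy":0,"wz":11.5,"gripper":1},
    {"dx":-0.124,"dy":0.022,"dz":-0.116,"wx":-17.1,"wy":0,"wz":13.4,"gripper":1},
    {"dx":-0.142,"dy":0.025,"dz":-0.132,"wx":-19.6,"wy":0,"wz":15.4,"gripper":1}
  ]
}}

```text
clock: 19.35
position: [428.3, -115.9, 183.9]
ee_rot: [0.245, 0.363, -0.501, 0.746]
contact_force: [0.6, -0.6, -4.1]
gripper_width: 43.0
```

```bash
python3 go.py "[[455,80,100,38,-44,8]]"
```

```text
t 19.35 pos [ 428.3 -115.9  183.9] x [ 0.235 -0.571 -0.787] y [0.926 0.377 0.003] q [ 0.376  0.057 -1.02   1.037 -0.799  2.288] F [ 0.6 -0.6 -4.1] w 43.0
riser [ 425.5 -109.1  101.3] tilt 38.1 phi -67.6
d [-0.012, 0.013, -0.016] w [-2.6, 0.0, 1.8] g 1
d [-0.025, 0.025, -0.032] w [-4.9, 0.0, 3.6] g 1
d [-0.038, 0.038, -0.049] w [-7.2, 0.0, 5.5] g 1
d [-0.05, 0.051, -0.065] w [-9.6, 0.1, 7.3] g 1
d [-0.063, 0.064, -0.082] w [-11.9, 0.1, 9.1] g 1
d [-0.075, 0.076, -0.098] w [-14.2, 0.1, 10.9] g 1
d [-0.088, 0.089, -0.114] w [-16.5, 0.1, 12.8] g 1
d [-0.1, 0.102, -0.13] w [-18.9, 0.1, 14.6] g 1
```

Emit:
{"op": "arm_command", "data": {
  "rows": [
    {"dx":-0.012,"dy":0.013,"dz":-0.016,"wx":-2.6,"wy":0,"wz":1.8,"gripper":1},
    {"dx":-0.025,"dy":0.025,"dz":-0.032,"wx":-4.9,"wy":0,"wz":3.6,"gripper":1},
    {"dx":-0.038,"dy":0.038,"dz":-0.049,"wx":-7.2,"wy":0,"wz":5.5,"gripper":1},
    {"dx":-0.05,"dy":0.051,"dz":-0.065,"wx":-9.6,"wy":0,"wz":7.3,"gripper":1},
    {"dx":-0.063,"dy":0.064,"dz":-0.082,"wx":-11.9,"wy":0,"wz":9.1,"gripper":1},
    {"dx":-0.075,"dy":0.076,"dz":-0.098,"wx":-14.2,"wy":0,"wz":10.9,"gripper":1},
    {"dx":-0.088,"dy":0.089,"dz":-0.114,"wx":-16.5,"wy":0,"wz":12.8,"gripper":1},
    {"dx":-0.1,"dy":0.102,"dz":-0.13,"wx":-18.9,"wy":0,"wz":14.6,"gripper":1}
  ]
}}

```text
clock: 20.15
position: [460.8, 75.4, 182.5]
ee_rot: [0.163, 0.406, -0.336, 0.834]
contact_force: [0.1, -0.7, -3.7]
gripper_width: 42.4
```

```bash
python3 go.py "[[475,230,95,38,-22,8]]"
```

```text
t 20.15 pos [460.8  75.4 182.5] x [ 0.445 -0.428 -0.787] y [ 0.693  0.721 -0.001] q [ 0.757  0.099 -0.98   1.06  -0.785  2.303] F [ 0.1 -0.7 -3.7] w 42.4
riser [455.4  80.5  99.9] tilt 38.1 phi -43.9
d [-0.006, 0.016, -0.009] w [-2.1, 0.0, 1.7] g 1
d [-0.013, 0.031, -0.018] w [-4.2, 0.0, 3.4] g 1
d [-0.019, 0.047, -0.028] w [-6.4, 0.0, 5.1] g 1
d [-0.026, 0.062, -0.037] w [-8.6, 0.0, 6.8] g 1
d [-0.032, 0.078, -0.046] w [-10.7, 0.1, 8.4] g 1
d [-0.039, 0.093, -0.055] w [-12.9, 0.1, 10.1] g 1
d [-0.045, 0.109, -0.064] w [-15.0, 0.1, 11.8] g 1
d [-0.052, 0.124, -0.074] w [-17.2, 0.1, 13.5] g 1
```

Emit:
{"op": "arm_command", "data": {
  "rows": [
    {"dx":-0.006,"dy":0.016,"dz":-0.009,"wx":-2.1,"wy":0,"wz":1.7,"gripper":1},
    {"dx":-0.013,"dy":0.031,"dz":-0.018,"wx":-4.2,"wy":0,"wz":3.4,"gripper":1},
    {"dx":-0.019,"dy":0.047,"dz":-0.028,"wx":-6.4,"wy":0,"wz":5.1,"gripper":1},
    {"dx":-0.026,"dy":0.062,"dz":-0.037,"wx":-8.6,"wy":0,"wz":6.8,"gripper":1},
    {"dx":-0.032,"dy":0.078,"dz":-0.046,"wx":-10.7,"wy":0,"wz":8.4,"gripper":1},
    {"dx":-0.039,"dy":0.093,"dz":-0.055,"wx":-12.9,"wy":0,"wz":10.1,"gripper":1},
    {"dx":-0.045,"dy":0.109,"dz":-0.064,"wx":-15,"wy":0,"wz":11.8,"gripper":1},
    {"dx":-0.052,"dy":0.124,"dz":-0.074,"wx":-17.2,"wy":0,"wz":13.5,"gripper":1}
  ]
}}

```text
clock: 20.95
position: [481.7, 228.8, 177.5]
ee_rot: [0.082, 0.43, -0.17, 0.883]
contact_force: [0.6, -0.3, -3.9]
gripper_width: 42.6
```

```bash
python3 go.py "[[505,285,70,38,-15,8]]"
python3 - <<'E'
from h import *
for n in("wrist","top","scene"):
    d=get_image(n);cv2.imwrite(f"pics/{n}11.png",d["img"][:,:,::-1])
E
```

```text
t 20.95 pos [481.7 228.8 177.5] x [ 0.573 -0.229 -0.787] y [ 0.371  0.929 -0.001] q [ 0.879  0.176 -0.918  1.252 -0.667  2.357] F [ 0.6 -0.3 -3.9] w 42.6
riser [474.8 231.6  95. ] tilt 38.1 phi -21.8
d [0.003, 0.008, -0.001] w [-0.6, 0.0, 0.5] g 1
d [0.006, 0.015, -0.002] w [-1.3, 0.0, 1.0] g 1
d [0.009, 0.023, -0.003] w [-1.9, 0.0, 1.6] g 1
d [0.012, 0.031, -0.004] w [-2.6, 0.0, 2.1] g 1
d [0.015, 0.039, -0.006] w [-3.3, 0.1, 2.6] g 1
d [0.018, 0.046, -0.007] w [-4.0, 0.1, 3.2] g 1
d [0.022, 0.054, -0.008] w [-4.6, 0.1, 3.7] g 1
d [0.025, 0.062, -0.009] w [-5.3, 0.1, 4.2] g 1
```

View pics/wrist11.png

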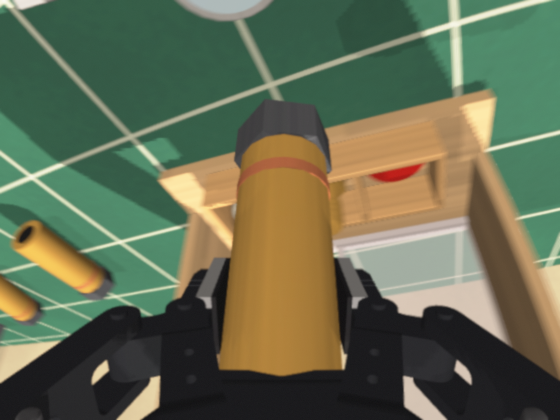

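View pics/top11.png

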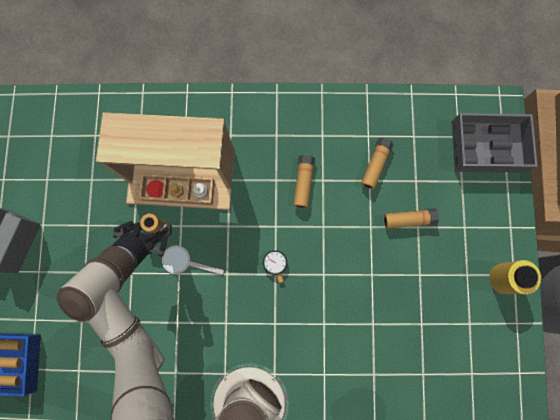

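View pics/scene11.png

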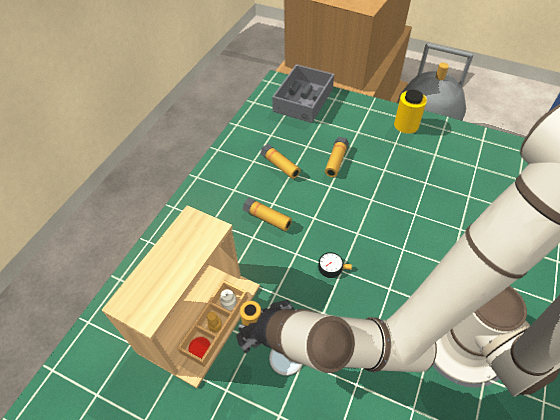

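```bash
cat > pad.py <<'E'
from h import *
import sys
from scipy.optimize import minimize
st=arm.read_state()
for n in sys.argv[2:]:
    d=get_image(n); c=cam(d,st); im=d["img"].astype(int)
    red=(im[...,0]>110)&(im[...,1]<60)&(im[...,2]<60)
    nl,lab,stt,_=cv2.connectedComponentsWithStats(red.astype(np.uint8)); k=1+np.argmax(stt[1:,4]); m=lab==k
    print(n,"red",stt[k])
    a=np.linspace(0,2*np.pi,60)
    def disc(q,z=14):
        o=np.zeros((420,560),np.uint8); cv2.fillPoly(o,[np.round(16*proj(c,np.c_[q[0]+28*np.cos(a),q[1]+28*np.sin(a),np.full(60,z)])).astype(np.int32)],1,shift=4); return o>0
    f=lambda q:-(disc(q)&m).sum()/(disc(q)|m).sum()
    b=minimize(f,[605,288],method="Nelder-Mead",options=dict(initial_simplex=[[605,288],[612,288],[605,295]])); print(np.round(b.x,1),round(b.fun,3))
    v=d["img"].copy(); s=4
    v=cv2.resize(v,None,fx=s,fy=s,interpolation=cv2.INTER_CUBIC)
    yaw=np.radians(-3.07); cx,cy=600.5,220
    def W(P): P=np.array(P,float); return np.c_[cx+np.cos(yaw)*P[:,0]-np.sin(yaw)*P[:,1],cy+np.sin(yaw)*P[:,0]+np.cos(yaw)*P[:,1],P[:,2]]
    def pl(P,col): cv2.polylines(v,[np.round((proj(c,P)+.5)*s-.5).astype(np.int32)],True,col,1)
    pl(W([[37,105,52],[37,-105,52],[-37,-105,52],[-37,105,52]]),(0,0,255))
    pl(W([[31,99,52],[31,37,52],[-31,37,52],[-31,99,52]]),(0,0,255))
    pl(np.c_[b.x[0]+28*np.cos(a),b.x[1]+28*np.sin(a),np.full(60,14)],(0,255,0))
    pl(W([[12,154,245],[12,-154,245]]),(255,0,255))
    u=(proj(c,W([[0,40,30]]))[0]*s).astype(int); x0,y0=max(u[0]-380,0),max(u[1]-280,0); cv2.imwrite(f"pics/pad_{n}{sys.argv[1]}.png",v[y0:y0+560,x0:x0+760,::-1])
E
python3 pad.py a top scene wrist
```

```text
top red [146 181  17  16 228]
[608.5 289.8] -0.781
scene red [189 337  21  21 299]
[609.8 290.6] -0.736
wrist red [370 165  52  17 422]
[635.6 288.1] -0.245
```

View pics/pad_topa.png

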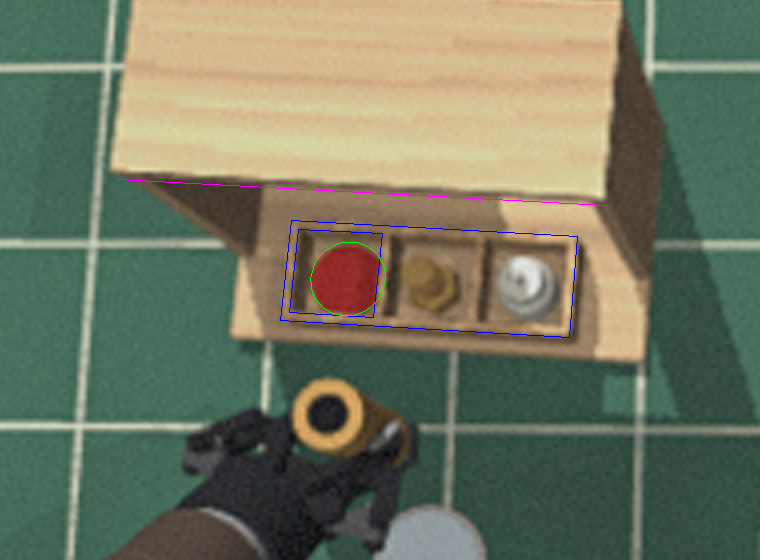

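View pics/pad_scenea.png

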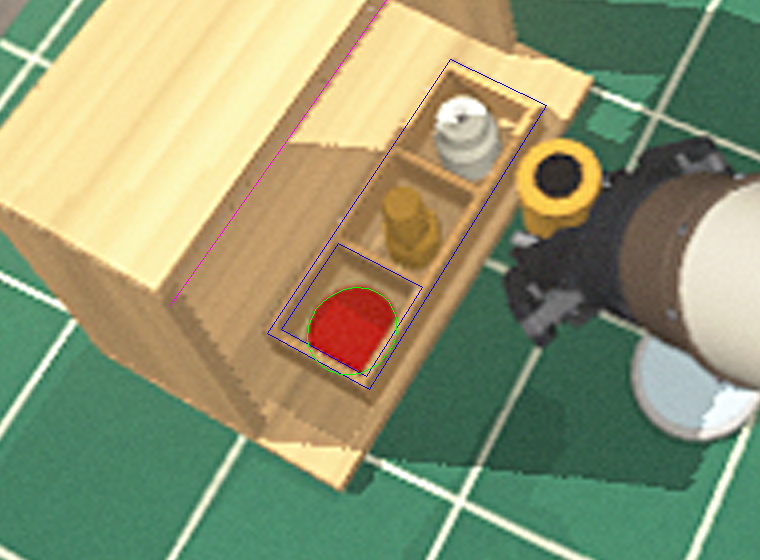

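View pics/pad_wrista.png

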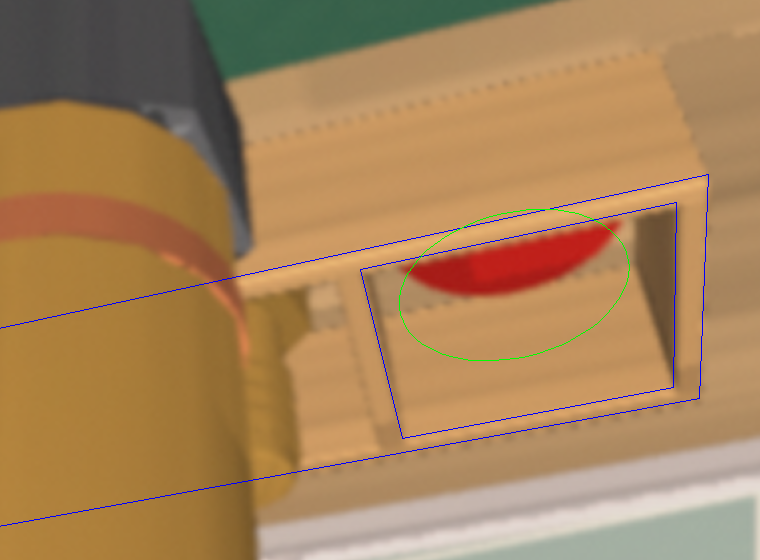

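Run:
```python
from h import *
d=get_image("top")["img"]; cv2.imwrite("pics/zt12.png",cv2.resize(d[165:210,135:220],None,fx=9,fy=9,interpolation=cv2.INTER_CUBIC)[:,:,::-1])
d=get_image("scene")["img"]; cv2.imwrite("pics/zs12.png",cv2.resize(d[275:375,170:255],None,fx=6,fy=6,interpolation=cv2.INTER_CUBIC)[:,:,::-1])
st=arm.read_state();d=get_image("wrist")["img"]; np.save("wr12.npy",d); print(st["position"],st["ee_rot"]); cv2.imwrite("pics/zw12.png",cv2.resize(d[120:250,325:500],None,fx=4.5,fy=4.5,interpolation=cv2.INTER_CUBIC)[:,:,::-1])
```

```text
[481.3865254  226.91734779 177.5982377 ] [ 0.08315734  0.42969781 -0.17174128  0.8825812 ]
```

View pics/zt12.png

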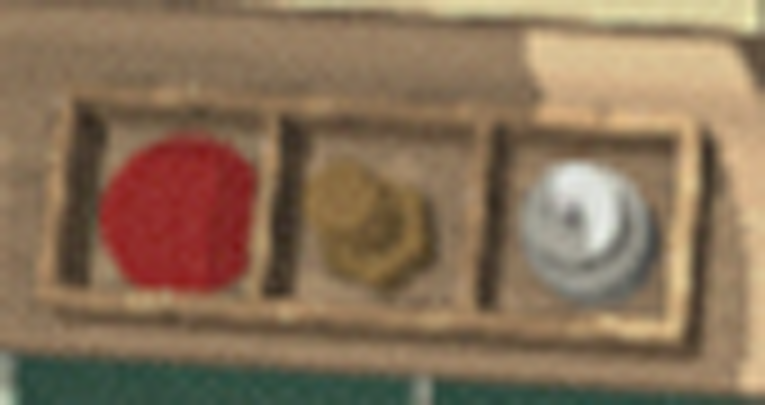

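View pics/zs12.png

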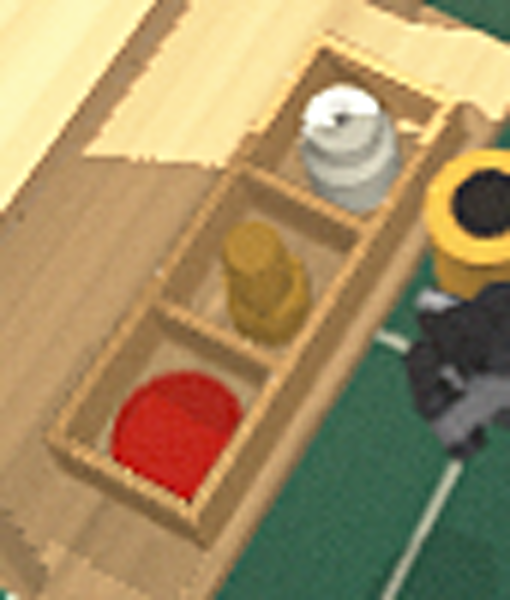

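View pics/zw12.png

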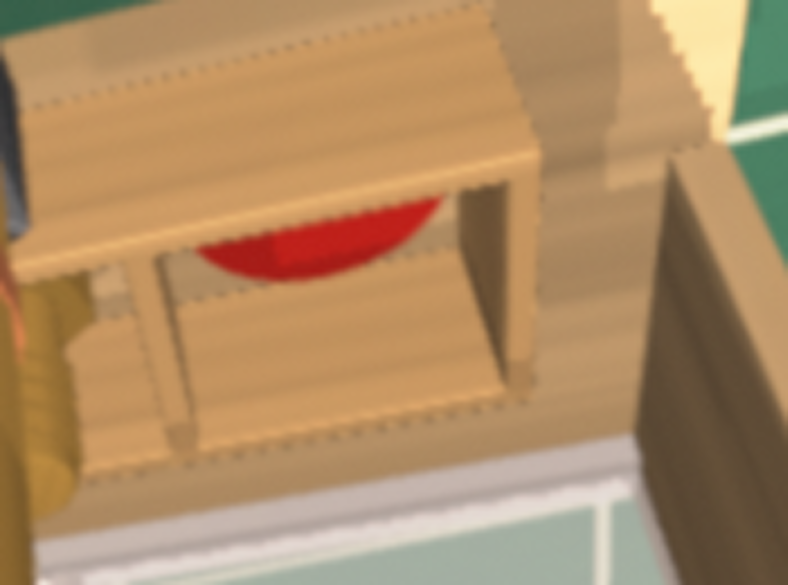

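```bash
cat > cellfit.py <<'E'
from h import *
from scipy.optimize import least_squares
st=dict(position=[481.55,227.9,177.5],ee_rot=[.0825,.43,-.171,.883])
s=arm.read_state(); st=s; print(np.round(s["position"],1))
S={"top":(9,[135,165],[[37,105],[37,-105],[-37,-105],[-37,105],[31,37],[-31,37]],[[68,92],[705,118],[690,340],[42,305],[263,115],[252,295]]),
"scene":(6,[170,275],[[37,105],[-37,105],[37,-105],[-37,-105]],[[48,437],[205,522],[323,40],[462,105]]),
"wrist":(4.5,[325,120],[[-31,99],[-31,37],[31,37],[31,99],[-37,105]],[[508,183],[157,258],[195,448],[505,393],[540,153]])}
for z in (52,):
  for n,(k,o,W,u) in S.items():
    c=cam(get_image(n),st); W=np.array(W,float); uv=(np.array(u)+.5)/k-.5+o
    def w(p,yaw): 
        a=np.cos(yaw),np.sin(yaw); return np.c_[p[0]+a[0]*W[:,0]-a[1]*W[:,1],p[1]+a[1]*W[:,0]+a[0]*W[:,1],np.full(len(W),z)]
    f=lambda p:(proj(c,w(p,p[2]))-uv).ravel(); r=least_squares(f,[600,220,-.05],x_scale=[10,10,.1])
    g=lambda p:(proj(c,w(p,-.0535))-uv).ravel(); r2=least_squares(g,[600,220])
    y=r.x[2]; print(z,n,np.round(r.x[:2],1),round(np.degrees(y),2),"pad",np.round([r.x[0]-np.sin(y)*68,r.x[1]+np.cos(y)*68],1),np.round(r.fun,1),"| fixed yaw pad",np.round([r2.x[0]+3.6,r2.x[1]+67.9],1))
E
python3 cellfit.py
```

```text
[481.4 227.  177.7]
52 top [600.6 217.6] -2.54 pad [603.6 285.5] [-0.6 -0.8  0.3 -0.3  0.   0.1 -0.3  0.5  0.6 -0.3 -0.2  0.7] | fixed yaw pad [604.1 285.5]
52 scene [600.8 220.7] -3.14 pad [604.6 288.6] [-0.1  0.9 -0.8  0.8  0.1 -1.4  0.9 -0.8] | fixed yaw pad [604.4 288.6]
52 wrist [602.2 218.9] -3.44 pad [606.3 286.8] [-0.2  0.3 -0.7  0.   0.8 -0.2 -0.6 -0.4  0.7  0.1] | fixed yaw pad [606.3 286.9]
```

```bash
cat > foot.py <<'E'
from h import *
st=arm.read_state(); d=get_image("wrist"); c=cam(d,st); X=R.from_quat(st["ee_rot"]).as_matrix()[:,0]
b=np.array(st["position"])-12*X-[0,0,92]; k=5; x0,y0,x1,y1=215,85,345,205
v=cv2.resize(d["img"][y0:y1,x0:x1],None,fx=k,fy=k,interpolation=cv2.INTER_CUBIC).copy()
def pl(P,col): cv2.polylines(v,[np.round((proj(c,P)-[x0,y0]+.5)*k-.5).astype(np.int32)],True,col,1)
a=np.linspace(0,2*np.pi,60)
import sys
h0=np.radians(float(sys.argv[1])); h=np.arange(6)*np.pi/3+h0
for z in(0,24): pl(np.c_[b[0]+25.4*np.cos(h),b[1]+25.4*np.sin(h),np.full(6,b[2]+z)],(0,0,255))
pl(np.c_[b[0]+22*np.cos(a),b[1]+22*np.sin(a),np.full(60,b[2]+24)],(0,255,0))
print(b); cv2.imwrite(sys.argv[2],v[:,:,::-1])
E
python3 foot.py 0 pics/f1.png
```

```text
[474.62165428 229.92675152  95.16800157]
```

View pics/f1.png

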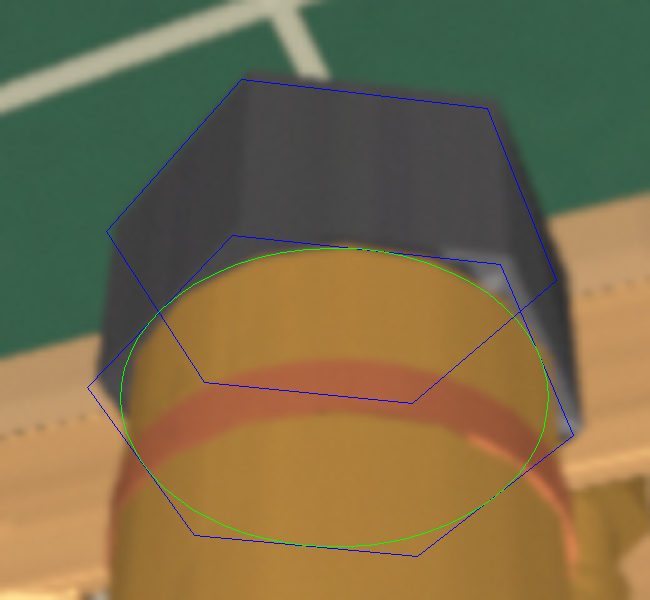

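Emit:
{"op": "arm_command", "data": {
  "rows": [
    {"dx":0.003,"dy":0.008,"dz":-0.001,"wx":-0.6,"wy":0,"wz":0.5,"gripper":1},
    {"dx":0.006,"dy":0.015,"dz":-0.002,"wx":-1.3,"wy":0,"wz":1,"gripper":1},
    {"dx":0.009,"dy":0.023,"dz":-0.003,"wx":-1.9,"wy":0,"wz":1.6,"gripper":1},
    {"dx":0.012,"dy":0.031,"dz":-0.004,"wx":-2.6,"wy":0,"wz":2.1,"gripper":1},
    {"dx":0.015,"dy":0.039,"dz":-0.006,"wx":-3.3,"wy":0,"wz":2.6,"gripper":1},
    {"dx":0.018,"dy":0.046,"dz":-0.007,"wx":-4,"wy":0,"wz":3.2,"gripper":1},
    {"dx":0.022,"dy":0.054,"dz":-0.008,"wx":-4.6,"wy":0,"wz":3.7,"gripper":1},
    {"dx":0.025,"dy":0.062,"dz":-0.009,"wx":-5.3,"wy":0,"wz":4.2,"gripper":1}
  ]
}}

```text
clock: 22.4
position: [512.8, 282.1, 151.9]
ee_rot: [0.058, 0.434, -0.119, 0.891]
contact_force: [0.3, 0.8, -3.5]
gripper_width: 42.7
```

```bash
python3 go.py "[[565,286.5,66,38,-15,8]]"
```

```text
t 22.4 pos [512.8 282.1 151.9] x [ 0.595 -0.161 -0.787] y [ 0.261  0.965 -0.   ] q [ 0.814  0.272 -0.873  1.461 -0.579  2.3  ] F [ 0.3  0.8 -3.5] w 42.7
riser [505.7 284.   69.4] tilt 38.1 phi -15.2
d [0.005, 0.002, 0.005] w [0.0, 0.0, 0.0] g 1
d [0.009, 0.004, 0.011] w [-0.0, 0.0, 0.0] g 1
d [0.014, 0.007, 0.016] w [-0.0, 0.0, 0.0] g 1
d [0.019, 0.009, 0.021] w [-0.0, 0.0, 0.0] g 1
d [0.024, 0.011, 0.026] w [-0.1, 0.0, 0.1] g 1
d [0.028, 0.013, 0.032] w [-0.1, 0.1, 0.1] g 1
d [0.033, 0.016, 0.037] w [-0.1, 0.1, 0.1] g 1
d [0.038, 0.018, 0.042] w [-0.1, 0.1, 0.1] g 1
```

Emit:
{"op": "arm_command", "data": {
  "rows": [
    {"dx":0.005,"dy":0.002,"dz":0.005,"wx":0,"wy":0,"wz":0,"gripper":1},
    {"dx":0.009,"dy":0.004,"dz":0.011,"wx":0,"wy":0,"wz":0,"gripper":1},
    {"dx":0.014,"dy":0.007,"dz":0.016,"wx":0,"wy":0,"wz":0,"gripper":1},
    {"dx":0.019,"dy":0.009,"dz":0.021,"wx":0,"wy":0,"wz":0,"gripper":1},
    {"dx":0.024,"dy":0.011,"dz":0.026,"wx":0,"wy":0,"wz":0,"gripper":1},
    {"dx":0.028,"dy":0.013,"dz":0.032,"wx":0,"wy":0,"wz":0,"gripper":1},
    {"dx":0.033,"dy":0.016,"dz":0.037,"wx":0,"wy":0,"wz":0,"gripper":1},
    {"dx":0.038,"dy":0.018,"dz":0.042,"wx":0,"wy":0,"wz":0,"gripper":1}
  ]
}}

```text
clock: 23.2
position: [572.7, 284.9, 147.9]
ee_rot: [0.058, 0.434, -0.118, 0.891]
contact_force: [0.4, 0.2, -4.0]
gripper_width: 42.2
```

```bash
python3 go.py "[[605.3,286.5,64,38,-15,8]]"
python3 - <<'E'
from h import *
st=arm.read_state()
for n in("wrist","scene","top"):
    d=get_image(n); im=d["img"] if n=="wrist" else cv2.resize(d["img"][150:400,80:320] if n=="scene" else d["img"][100:260,80:300],None,fx=3,fy=3)
    if n=="wrist":
        im=im.copy(); c=cam(d,st); yaw=-.0565; cx,cy=602,219
        for W in([[31,99],[31,37],[-31,37],[-31,99]],[[37,105],[37,-105],[-37,-105],[-37,105]]):
            W=np.array(W,float); Q=np.c_[cx+np.cos(yaw)*W[:,0]-np.sin(yaw)*W[:,1],cy+np.sin(yaw)*W[:,0]+np.cos(yaw)*W[:,1],np.full(4,52)]
            cv2.polylines(im,[np.round(proj(c,Q)).astype(np.int32)],True,(0,0,255),1)
    cv2.imwrite(f"pics/{n}13.png",im[:,:,::-1])
E
```

```text
t 23.2 pos [572.7 284.9 147.9] x [ 0.595 -0.161 -0.787] y [ 0.261  0.965 -0.   ] q [ 0.721  0.343 -0.778  1.502 -0.541  2.351] F [ 0.4  0.2 -4. ] w 42.2
riser [565.6 286.8  65.4] tilt 38.1 phi -15.1
d [0.003, 0.001, 0.004] w [-0.0, 0.0, 0.0] g 1
d [0.006, 0.002, 0.007] w [-0.0, 0.0, 0.0] g 1
d [0.009, 0.004, 0.011] w [-0.0, 0.0, 0.0] g 1
d [0.012, 0.005, 0.015] w [-0.0, 0.0, 0.0] g 1
d [0.016, 0.006, 0.018] w [-0.1, 0.0, 0.1] g 1
d [0.019, 0.008, 0.022] w [-0.1, 0.1, 0.1] g 1
d [0.022, 0.009, 0.026] w [-0.1, 0.1, 0.1] g 1
d [0.025, 0.01, 0.029] w [-0.1, 0.1, 0.1] g 1
```

View pics/wrist13.png

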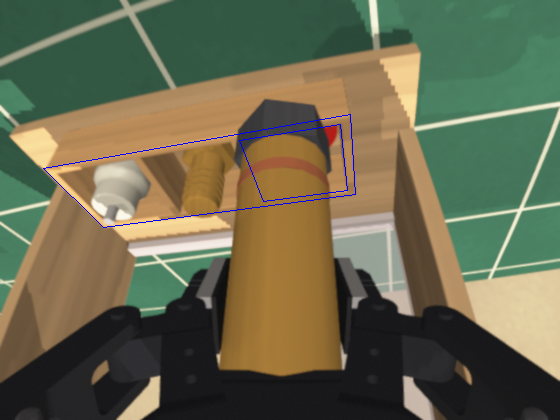

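View pics/scene13.png

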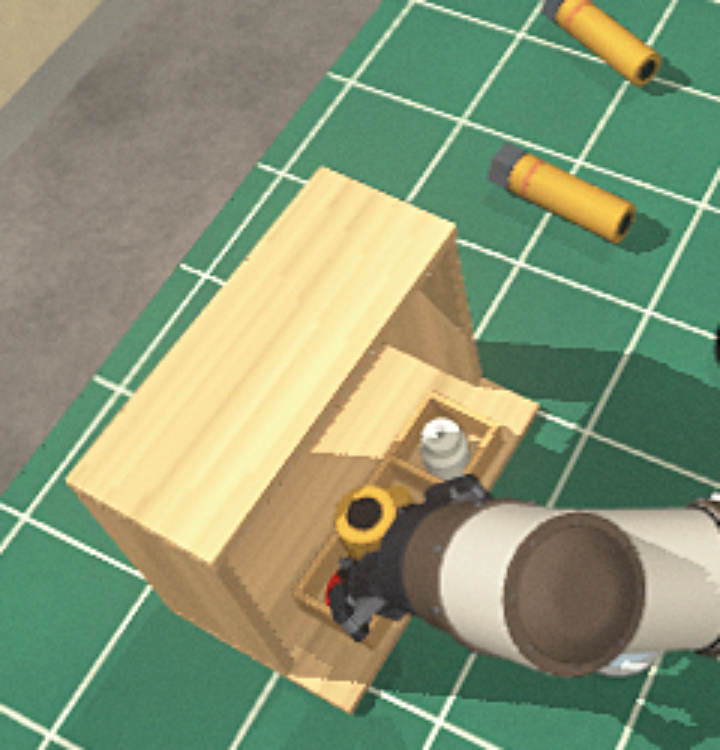

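View pics/top13.png

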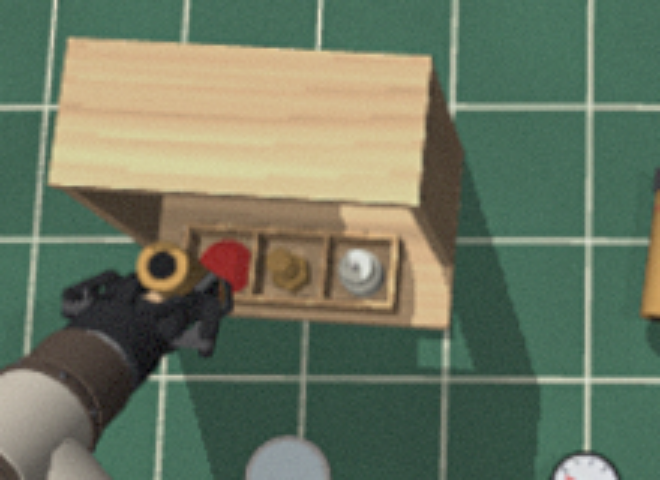

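Emit:
{"op": "arm_command", "data": {
  "rows": [
    {"dx":0.003,"dy":0.001,"dz":0.004,"wx":0,"wy":0,"wz":0,"gripper":1},
    {"dx":0.006,"dy":0.002,"dz":0.007,"wx":0,"wy":0,"wz":0,"gripper":1},
    {"dx":0.009,"dy":0.004,"dz":0.011,"wx":0,"wy":0,"wz":0,"gripper":1},
    {"dx":0.012,"dy":0.005,"dz":0.015,"wx":0,"wy":0,"wz":0,"gripper":1},
    {"dx":0.016,"dy":0.006,"dz":0.018,"wx":0,"wy":0,"wz":0,"gripper":1},
    {"dx":0.019,"dy":0.008,"dz":0.022,"wx":0,"wy":0,"wz":0,"gripper":1},
    {"dx":0.022,"dy":0.009,"dz":0.026,"wx":0,"wy":0,"wz":0,"gripper":1},
    {"dx":0.025,"dy":0.01,"dz":0.029,"wx":0,"wy":0,"wz":0,"gripper":1}
  ]
}}

```text
clock: 24.15
position: [612.4, 284.2, 145.9]
ee_rot: [0.058, 0.434, -0.119, 0.891]
contact_force: [-0.4, 0.2, -3.5]
gripper_width: 42.7
```

```bash
python3 go.py "[[605.4,286.2,40,38,-15,8]]"
python3 - <<'E'
from h import *
st=arm.read_state(); print(np.round(st["position"],1))
d=get_image("wrist"); c=cam(d,st); X=R.from_quat(st["ee_rot"]).as_matrix()
b=np.array(st["position"])-12*X[:,0]-[0,0,92]+1.0*X[:,1]
k=4; x0,y0,x1,y1=130,70,330,210
v=cv2.resize(d["img"][y0:y1,x0:x1],None,fx=k,fy=k,interpolation=cv2.INTER_CUBIC).copy()
def pl(P,col): cv2.polylines(v,[np.round((proj(c,P)-[x0,y0]+.5)*k-.5).astype(np.int32)],True,col,1)
yaw=-.0565; cx,cy=602,219
for W in([[31,99],[31,37],[-31,37],[-31,99]],[[31,-37],[31,-99],[-31,-99],[-31,-37]],[[37,105],[37,-105],[-37,-105],[-37,105]]):
    W=np.array(W,float); pl(np.c_[cx+np.cos(yaw)*W[:,0]-np.sin(yaw)*W[:,1],cy+np.sin(yaw)*W[:,0]+np.cos(yaw)*W[:,1],np.full(4,52)],(0,0,255))
h=np.arange(6)*np.pi/3+np.radians(6.5)
pl(np.c_[b[0]+25.4*np.cos(h),b[1]+25.4*np.sin(h),np.full(6,b[2])],(255,255,0))
cv2.imwrite("pics/w14.png",v[:,:,::-1])
E
```

```text
t 24.15 pos [612.4 284.2 145.9] x [ 0.595 -0.162 -0.787] y [ 0.262  0.965 -0.   ] q [ 0.671  0.388 -0.711  1.506 -0.521  2.398] F [-0.4  0.2 -3.5] w 42.7
riser [605.3 286.1  63.3] tilt 38.1 phi -15.2
d [0.002, 0.0, -0.002] w [0.0, 0.0, 0.0] g 1
d [0.005, 0.0, -0.004] w [-0.0, 0.0, 0.0] g 1
d [0.007, 0.0, -0.005] w [-0.0, 0.0, 0.0] g 1
d [0.009, 0.0, -0.007] w [-0.0, 0.0, 0.1] g 1
d [0.012, 0.0, -0.009] w [-0.1, 0.0, 0.1] g 1
d [0.014, 0.0, -0.011] w [-0.1, 0.1, 0.1] g 1
d [0.016, 0.0, -0.013] w [-0.1, 0.1, 0.1] g 1
d [0.018, 0.0, -0.014] w [-0.1, 0.1, 0.1] g 1
[612.4 284.2 145.9]
```

View pics/w14.png

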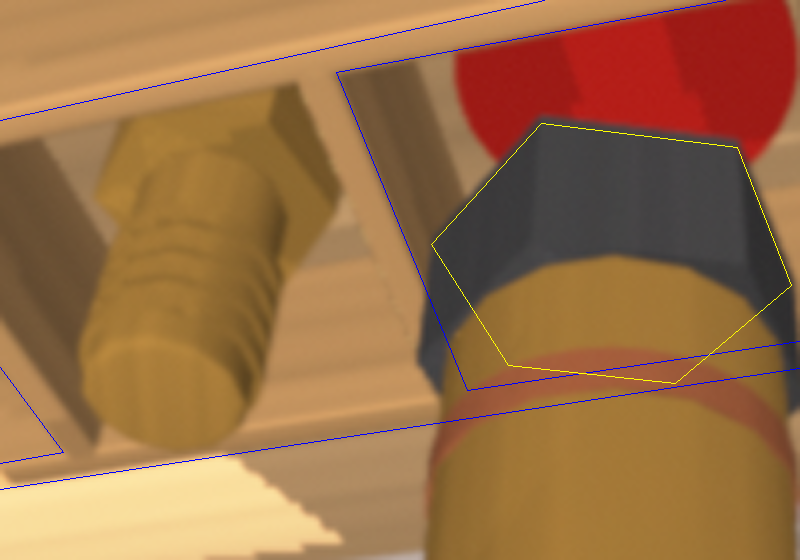

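Emit:
{"op": "arm_command", "data": {
  "rows": [
    {"dx":0.002,"dy":0,"dz":-0.002,"wx":0,"wy":0,"wz":0,"gripper":1},
    {"dx":0.005,"dy":0,"dz":-0.004,"wx":0,"wy":0,"wz":0,"gripper":1},
    {"dx":0.007,"dy":0,"dz":-0.005,"wx":0,"wy":0,"wz":0,"gripper":1},
    {"dx":0.009,"dy":0,"dz":-0.007,"wx":0,"wy":0,"wz":0,"gripper":1},
    {"dx":0.012,"dy":0,"dz":-0.009,"wx":0,"wy":0,"wz":0,"gripper":1},
    {"dx":0.014,"dy":0,"dz":-0.011,"wx":0,"wy":0,"wz":0,"gripper":1},
    {"dx":0.016,"dy":0,"dz":-0.013,"wx":0,"wy":0,"wz":0,"gripper":1},
    {"dx":0.018,"dy":0,"dz":-0.014,"wx":0,"wy":0,"wz":0,"gripper":1}
  ]
}}

```text
clock: 25.0
position: [612.9, 284.1, 122.7]
ee_rot: [0.058, 0.434, -0.119, 0.891]
contact_force: [-0.2, 0.6, -3.4]
gripper_width: 42.5
```

```bash
python3 go.py "[[605.4,286.2,20,38,-15,8]]"
python3 - <<'E'
from h import *
d=get_image("wrist"); cv2.imwrite("pics/w15.png",cv2.resize(d["img"][50:230,150:400],None,fx=3,fy=3)[:,:,::-1])
E
```

```text
t 25.0 pos [612.9 284.1 122.7] x [ 0.595 -0.162 -0.787] y [ 0.262  0.965 -0.   ] q [ 0.635  0.419 -0.73   1.627 -0.506  2.296] F [-0.2  0.6 -3.4] w 42.5
riser [605.7 286.   40.1] tilt 38.1 phi -15.2
d [0.002, 0.0, -0.002] w [0.0, 0.0, 0.0] g 1
d [0.004, 0.0, -0.003] w [-0.0, 0.0, 0.0] g 1
d [0.006, 0.0, -0.005] w [-0.0, 0.0, 0.1] g 1
d [0.008, 0.0, -0.006] w [-0.0, 0.0, 0.1] g 1
d [0.01, 0.0, -0.008] w [-0.1, 0.0, 0.1] g 1
d [0.012, 0.0, -0.01] w [-0.1, 0.0, 0.1] g 1
d [0.014, 0.0, -0.011] w [-0.1, 0.1, 0.1] g 1
d [0.016, 0.0, -0.013] w [-0.2, 0.1, 0.2] g 1
```

View pics/w15.png

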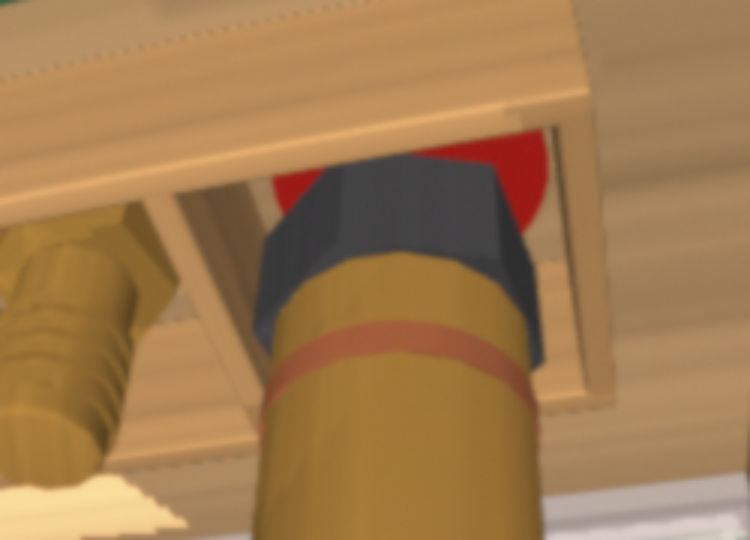

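The foot has entered the cell: the hexagon at (400,250) lies inside the walls on all sides, and the force reads only the tube's weight. I'll lower it further.

Emit:
{"op": "arm_command", "data": {
  "rows": [
    {"dx":0.002,"dy":0,"dz":-0.002,"wx":0,"wy":0,"wz":0,"gripper":1},
    {"dx":0.004,"dy":0,"dz":-0.003,"wx":0,"wy":0,"wz":0,"gripper":1},
    {"dx":0.006,"dy":0,"dz":-0.005,"wx":0,"wy":0,"wz":0,"gripper":1},
    {"dx":0.008,"dy":0,"dz":-0.006,"wx":0,"wy":0,"wz":0,"gripper":1},
    {"dx":0.01,"dy":0,"dz":-0.008,"wx":0,"wy":0,"wz":0,"gripper":1},
    {"dx":0.012,"dy":0,"dz":-0.01,"wx":0,"wy":0,"wz":0,"gripper":1},
    {"dx":0.014,"dy":0,"dz":-0.011,"wx":0,"wy":0,"wz":0,"gripper":1},
    {"dx":0.016,"dy":0,"dz":-0.013,"wx":0,"wy":0,"wz":0,"gripper":1}
  ]
}}

```text
clock: 25.85
position: [612.6, 284.0, 101.6]
ee_rot: [0.058, 0.434, -0.119, 0.891]
contact_force: [0.2, 0.3, -4.1]
gripper_width: 42.6
```

```bash
python3 go.py "[[605.4,286.2,14,38,-15,8]]"
```

```text
t 25.85 pos [612.6 284.  101.6] x [ 0.595 -0.162 -0.787] y [ 0.263  0.965 -0.001] q [ 0.604  0.448 -0.744  1.735 -0.498  2.205] F [ 0.2  0.3 -4.1] w 42.6
riser [605.5 286.   19.1] tilt 38.1 phi -15.3
d [0.0, 0.0, -0.0] w [0.0, 0.0, 0.0] g 1
d [0.001, 0.0, -0.001] w [0.0, 0.0, 0.0] g 1
d [0.002, 0.0, -0.001] w [-0.0, 0.0, 0.1] g 1
d [0.002, 0.0, -0.002] w [-0.0, 0.0, 0.1] g 1
d [0.002, 0.0, -0.002] w [-0.1, 0.0, 0.1] g 1
d [0.003, 0.0, -0.002] w [-0.1, 0.0, 0.1] g 1
d [0.003, 0.0, -0.003] w [-0.1, 0.0, 0.2] g 1
d [0.004, 0.0, -0.003] w [-0.2, 0.1, 0.2] g 1
```

Emit:
{"op": "arm_command", "data": {
  "rows": [
    {"dx":0.0004,"dy":0,"dz":-0.0003,"wx":0,"wy":0,"wz":0,"gripper":1},
    {"dx":0.0008,"dy":0,"dz":-0.0006,"wx":0,"wy":0,"wz":0,"gripper":1},
    {"dx":0.0012,"dy":0,"dz":-0.0009,"wx":0,"wy":0,"wz":0,"gripper":1},
    {"dx":0.0016,"dy":0,"dz":-0.0012,"wx":0,"wy":0,"wz":0,"gripper":1},
    {"dx":0.002,"dy":0,"dz":-0.0015,"wx":0,"wy":0,"wz":0,"gripper":1},
    {"dx":0.0024,"dy":0,"dz":-0.0018,"wx":0,"wy":0,"wz":0,"gripper":1},
    {"dx":0.0028,"dy":0,"dz":-0.0021,"wx":0,"wy":0,"wz":0,"gripper":1},
    {"dx":0.0032,"dy":0,"dz":-0.0025,"wx":0,"wy":0,"wz":0,"gripper":1}
  ]
}}

```text
clock: 26.65
position: [612.6, 284.1, 97.6]
ee_rot: [0.058, 0.434, -0.119, 0.891]
contact_force: [-0.4, -0.3, -4.1]
gripper_width: 42.5
```

```bash
python3 go.py "[]"
```

```text
t 26.65 pos [612.6 284.1  97.6] x [ 0.595 -0.162 -0.787] y [ 0.263  0.965 -0.001] q [ 0.598  0.454 -0.746  1.756 -0.498  2.187] F [-0.4 -0.3 -4.1] w 42.5
riser [605.5 286.   15. ] tilt 38.1 phi -15.3
```

Not touching yet (−4.1 N is just the weight). I'll go down about 3 mm more.

Emit:
{"op": "arm_command", "data": {
  "rows": [
    {"dx":0.0003,"dy":0,"dz":-0.0002,"wx":0,"wy":0,"wz":0,"gripper":1},
    {"dx":0.0006,"dy":0,"dz":-0.0005,"wx":0,"wy":0,"wz":0,"gripper":1},
    {"dx":0.0009,"dy":0,"dz":-0.0007,"wx":0,"wy":0,"wz":0,"gripper":1},
    {"dx":0.0012,"dy":0,"dz":-0.0009,"wx":0,"wy":0,"wz":0,"gripper":1},
    {"dx":0.0014,"dy":0,"dz":-0.0011,"wx":0,"wy":0,"wz":0,"gripper":1},
    {"dx":0.0016,"dy":0,"dz":-0.0013,"wx":0,"wy":0,"wz":0,"gripper":1},
    {"dx":0.0016,"dy":0,"dz":-0.0013,"wx":0,"wy":0,"wz":0,"gripper":1},
    {"dx":0.0016,"dy":0,"dz":-0.0013,"wx":0,"wy":0,"wz":0,"gripper":1}
  ]
}}

```text
clock: 27.45
position: [613.3, 284.1, 97.4]
ee_rot: [0.058, 0.432, -0.119, 0.892]
contact_force: [-5.3, -2.4, 5.4]
gripper_width: 42.7
```

```bash
python3 go.py "[]"
```

```text
t 27.45 pos [613.3 284.1  97.4] x [ 0.598 -0.162 -0.785] y [0.263 0.965 0.   ] q [ 0.595  0.455 -0.746  1.766 -0.499  2.179] F [-5.3 -2.4  5.4] w 42.7
riser [606.2 286.   14.8] tilt 38.3 phi -15.2
```

Emit:
{"op": "arm_command", "data": {
  "rows": [
    {"dx":0,"dy":0,"dz":0,"wx":0,"wy":0,"wz":0,"gripper":-0.1},
    {"dx":0,"dy":0,"dz":0,"wx":0,"wy":0,"wz":0,"gripper":-0.2},
    {"dx":0,"dy":0,"dz":0,"wx":0,"wy":0,"wz":0,"gripper":-0.3},
    {"dx":0,"dy":0,"dz":0,"wx":0,"wy":0,"wz":0,"gripper":-0.4},
    {"dx":0,"dy":0,"dz":0,"wx":0,"wy":0,"wz":0,"gripper":-0.5},
    {"dx":0,"dy":0,"dz":0,"wx":0,"wy":0,"wz":0,"gripper":-0.5},
    {"dx":0,"dy":0,"dz":0,"wx":0,"wy":0,"wz":0,"gripper":-0.5},
    {"dx":0,"dy":0,"dz":0,"wx":0,"wy":0,"wz":0,"gripper":-0.5}
  ]
}}

```text
clock: 28.25
position: [613.3, 284.1, 97.4]
ee_rot: [0.058, 0.432, -0.119, 0.892]
contact_force: [0.3, -1.1, -0.1]
gripper_width: 64.3
```

```bash
python3 go.py "[]"
python3 - <<'E'
from h import *
d=get_image("wrist"); cv2.imwrite("pics/w16.png",d["img"][:,:,::-1])
E
```

```text
t 28.25 pos [613.3 284.1  97.4] x [ 0.598 -0.162 -0.785] y [0.263 0.965 0.   ] q [ 0.595  0.456 -0.746  1.766 -0.499  2.179] F [ 0.3 -1.1 -0.1] w 64.3
riser [606.2 286.1  14.8] tilt 38.3 phi -15.2
```

View pics/w16.png

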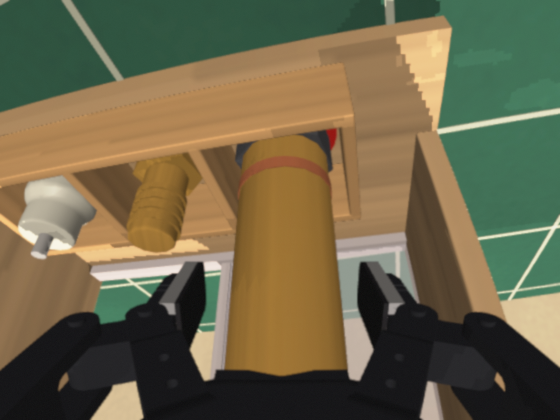

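Emit:
{"op": "arm_command", "data": {
  "rows": [
    {"dx":-0.006,"dy":0,"dz":0,"wx":0,"wy":0,"wz":0,"gripper":-0.5},
    {"dx":-0.015,"dy":0,"dz":0,"wx":0,"wy":0,"wz":0,"gripper":-0.5},
    {"dx":-0.03,"dy":0,"dz":0,"wx":0,"wy":0,"wz":0,"gripper":-0.5},
    {"dx":-0.045,"dy":0,"dz":0,"wx":0,"wy":0,"wz":0,"gripper":-0.5},
    {"dx":-0.06,"dy":0,"dz":0,"wx":0,"wy":0,"wz":0,"gripper":-0.5},
    {"dx":-0.08,"dy":0,"dz":0,"wx":0,"wy":0,"wz":0,"gripper":-0.5},
    {"dx":-0.1,"dy":0,"dz":0,"wx":0,"wy":0,"wz":0,"gripper":-0.5},
    {"dx":-0.12,"dy":0,"dz":0,"wx":0,"wy":0,"wz":0,"gripper":-0.5}
  ]
}}

```text
clock: 29.1
position: [540.7, 303.6, 192.4]
ee_rot: [0.058, 0.433, -0.119, 0.892]
contact_force: [0.0, -0.4, 0.6]
gripper_width: 64.3
```

Emit:
{"op": "arm_command", "data": {
  "rows": [
    {"dx":-0.015,"dy":0,"dz":-0.005,"wx":0,"wy":0,"wz":0,"gripper":-0.5},
    {"dx":-0.03,"dy":0,"dz":-0.015,"wx":0,"wy":0,"wz":0,"gripper":-0.5},
    {"dx":-0.045,"dy":0,"dz":-0.025,"wx":0,"wy":0,"wz":0,"gripper":-0.5},
    {"dx":-0.06,"dy":0,"dz":-0.035,"wx":0,"wy":0,"wz":0,"gripper":-0.5},
    {"dx":-0.06,"dy":0,"dz":-0.045,"wx":0,"wy":0,"wz":0,"gripper":-0.5},
    {"dx":-0.06,"dy":0,"dz":-0.05,"wx":0,"wy":0,"wz":0,"gripper":-0.5},
    {"dx":-0.06,"dy":0,"dz":-0.05,"wx":0,"wy":0,"wz":0,"gripper":-0.5},
    {"dx":-0.06,"dy":0,"dz":-0.05,"wx":0,"wy":0,"wz":0,"gripper":-0.5}
  ]
}}

```text
clock: 29.9
position: [467.2, 323.2, 208.0]
ee_rot: [0.058, 0.433, -0.12, 0.892]
contact_force: [0.7, -0.0, 1.1]
gripper_width: 64.0
```

Run:
```python
from h import *
s=arm.read_state(); s=arm.read_state(); show(s)
for n in("wrist","scene","top"):
    d=get_image(n); c=cam(d,s); v=d["img"].copy(); a=np.linspace(0,2*np.pi,40)
    for z in(14,164): cv2.polylines(v,[np.round(proj(c,np.c_[605.8+22*np.cos(a),287+22*np.sin(a),np.full(40,z)])).astype(np.int32)],True,(0,0,255),1)
    im=v if n=="wrist" else cv2.resize(v[230:400,100:320] if n=="scene" else v[100:300,80:310],None,fx=3,fy=3)
    cv2.imwrite(f"pics/{n}17.png",im[:,:,::-1])
    for q,z in(("nipple_center",45),("spark_tester_center",45),("gauge_center",14),("mirror_center",4)):
        for m in models.cut_out(n,q)[:1]:
            M=cv2.moments(m["mask"].astype(np.uint8),True); print(n,q,round(m["conf"],2),np.round(onz(c,[M["m10"]/M["m00"],M["m01"]/M["m00"]],z)[0]))
```

```text
t 29.9 pos [467.2 323.2 208. ] x [ 0.597 -0.163 -0.786] y [ 0.263  0.965 -0.001] q [ 1.068  0.202 -0.78   1.087 -0.747  2.491] F [ 0.7 -0.   1.1] w 64.0
wrist nipple_center 0.94 [611. 218.  45.]
wrist spark_tester_center 0.8 [603. 148.  45.]
wrist mirror_center 0.7 [411. 201.   4.]
scene nipple_center 0.47 [599. 226.  45.]
scene spark_tester_center 0.82 [597. 156.  45.]
scene gauge_center 0.93 [392. -67.  14.]
scene mirror_center 0.75 [387. 149.   4.]
top nipple_center 0.55 [599. 220.  45.]
top spark_tester_center 0.47 [595. 150.  45.]
top gauge_center 0.61 [392. -69.  14.]
top mirror_center 0.57 [397. 210.   4.]
```

View pics/wrist17.png

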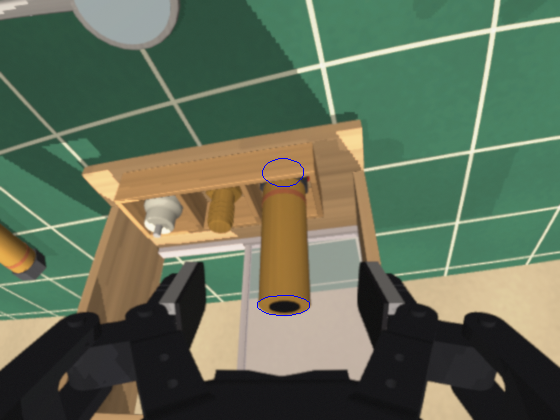

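View pics/scene17.png

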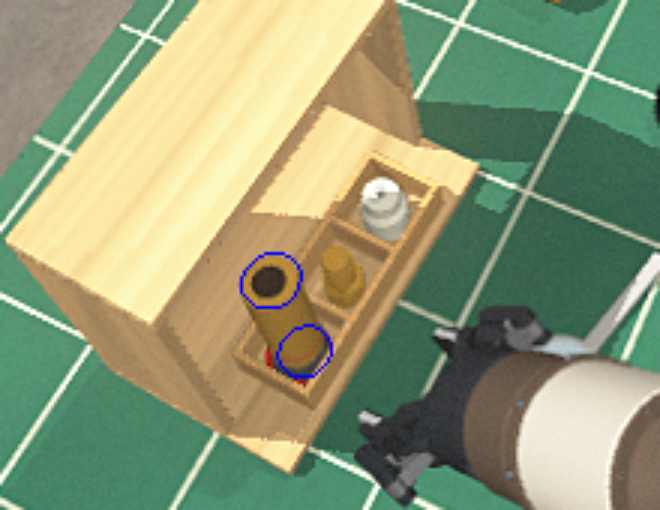

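View pics/top17.png

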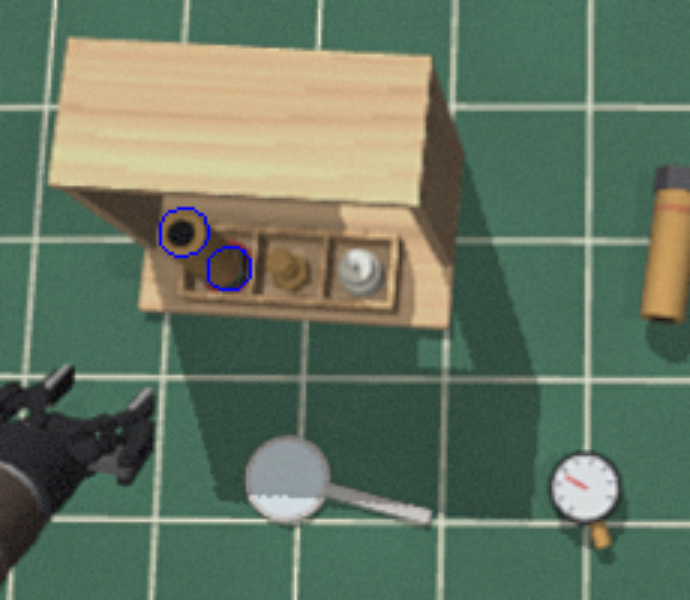

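```bash
python3 -c "
from h import *
show(); print(arm.job_done())"
```

```text
t 30.65 pos [467.  323.7 208.6] x [ 0.597 -0.162 -0.786] y [0.263 0.965 0.001] q [ 1.069  0.201 -0.779  1.086 -0.747  2.491] F [-0.8 -1.9  0.4] w 64.4
the job is handed in; nothing more can be done
None
```

The riser is standing on the red pad in the free cell, released, and the job was handed in at about 31 s; it reported no verdict.

**What I did:** I took the tube nearest the base and gripped it near its head. I pivoted it upright about its foot on the counter, then let go and re-gripped it with the fingers tilted 38°. I carried it upright to the cabinet and lowered it until the weight came off. Then I opened the gripper and backed out.

**Last checks:**
- **Riser:** in the wrist, top and scene pictures it stands upright, with head and foot within a few millimetres of the expected outline at about (605.8, 287). The cell centre measured from each camera agreed to about 3 mm.
- **Contact at touch-down:** the wrist force changed by about 9.5 N vertically, with about 5 N sideways. The arm is now clear of everything.
- **Bystanders:** the nipple, spark tester and gauge measure within about 4 mm of their starting positions in the top and scene views.
- **Mirror:** the readings disagree. The scene view shows about 57 mm of shift, but the hand partly hides the mirror there. The top view, which sees all of it, gives about 8 mm and the picture shows it in place. Nothing came near it.

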